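Take the washed egg things off the pile and set each in its place

ROBOT

A 6-joint arm with a two-finger parallel gripper is mounted at the origin on the work surface. World frame = base frame: x ahead of the robot, y to its left, z up, the work surface at z = 0. Lengths are in m, angles in degrees, forces in N, time in s.
With the tool pointing down it reaches from about 0.25 to 0.8 m from the base axis. Payload 3.9 kg.
Tool frame: the origin (TCP) lies midway between the tips of the shut fingers; the grasp point (between the pads) lies 19 mm behind it; z points along the fingers, y is the line along which they close (so a half turn about z gives the same grasp; the last joint's range is limited). The gripper opens to 85 mm and grips with 20 to 120 N. Pads are 22 mm wide; open, the fingers measure 114 mm over their backs; the gripper's body (76 mm by 85 mm) begins 54 mm behind the grasp point. The pads swing forward as they close: fully open they stand 13 mm farther back than shut.
Start: joints at [-69.385, 14.897, -7.913, 67.191, 0, 90], TCP at [0.185, -0.491, 0.231] pointing down, gripper open.
Joint ranges: [-159.42, 159.42], [-47.68, 98.78], [-73.54, 78.23], [-108.79, 121.32], [-90, 84.71], [-180, 180]. Speed limits (degrees/s): [147.25, 147.25, 180, 180, 180, 180].

INTERFACE

Orientations are given as a 3x3 rotation matrix whose columns are the frame's x, y, z axes.
In Python, from plant import robot gives the robot as it stands.
- The arm moves only by the tool jog_arm, never from a script. Its argument "increments" is a list of rows, each an object of numbers: "grip": the opening, from -1 (shut) to 1 (fully open); "dx", "dy", "dz": the shift along the tool's x, y, z scaled (see below); "ax", "ay", "az": the turn, a rotation vector about the tool's x, y, z scaled (see below). A call has exactly 5 rows; each row is the pose to reach, as a shift and turn from the pose commanded when the call began, along the tool's axes at that moment; what a row does not reach only later rows make up. The controller multiplies each number of a shift by 0.2 m and each number of a turn by 90 degrees. A row lasts 1/12 s, in which the tool goes at most 41.7 mm and 7.16 degrees, less where a joint would pass 70% of its speed; a pose out of reach is approached as far as the arm can. A call with a number of a shift or a turn outside -1 to 1 is refused whole. A call with a gripper value outside its range is refused whole. The fingers move at their own pace and stop on an object; "newtons" is the grip in N (left out, the last holds). Time passes only in rows, so rows that repeat a pose let the fingers close, or fill a call up. It gives the time, the measured TCP pose, the force, the opening and the grip force at its end, in the units of the state.
- robot.state(): the state, without advancing time (a new reading comes with each control period).
- robot.snapshot(name): name is "scene" or "top"; returns a dict with "img" (420x560x3 uint8, red, green, blue), "depth" (420x560 float32, m along the optical axis (not along the pixel's ray), 0 where there is no reading), "mtx" (3x3 intrinsics, pixels), "pose" (4x4, takes a point from camera to world coordinates). Camera axes: x right, y down, z forward; pixel columns grow to the right and rows downward; lengths in m; the calibration is good to about 2 mm. A picture is of the moment at which its call begins.
- robot.close_job(): hands the job in; it is judged then, once.
The state is a dict: "time_s": time; "joints": joint angles; "joint_velocities": joint speeds; "effort": joint torques, N m; "eef_pos": TCP position; "ee_rot": TCP orientation; "force": force on the tool from outside, world axes, zero at the start; "ft_torque": the same for the moment, N m; "opening": finger opening in m; "grasp_force": force on a finger pad.
Only numpy, scipy, OpenCV 4.12 (cv2) and the standard library are available. Lean on these libraries where they do the work, as an engineer would, in place of code of your own. Each camera call takes 0.05 s, during which the arm holds its last target. There are 200 camera calls.

TASK

The washed egg things are piled up on the grey drying mat: take the pile apart from the top, one piece at a time, and set each where it is used: the egg cup upright in the middle of the round wooden board, then the egg separator level across the steel bowl with its cup in the middle of the bowl's mouth, then the ramekin upright in the middle of the free pad on the lazy Susan, and last the black egg rack flat inside the raised rim of the egg cooker. Set each piece down without dropping it and let go of it, and leave the salt and pepper grinders standing where they are.

Things in the scene. Friction and masses are not known exactly. Their poses are not given: they have to be found in the camera images.
- egg_cup: White porcelain egg cup (mm), 60 high: foot 33 across, thin stem, bowl 48 across at the top, 43 at height 34; 70 g. Origin: centre of the underside, z up. At the start it is the top of the pile, standing 6 deep in the yolk cup of the egg separator, its underside 3 above the separator's origin.
- egg_separator: Bright green plastic egg separator (mm), 28 g: slotted yolk cup 49 across, 18 high; flat handle 14 wide along +x to 94 from the centre, flat tab 18 wide along -x to 56; both span heights 13 to 18. Origin: centre of the cup's underside, z up. It hangs in the ramekin, handle and tab on its rim, handle within 0.65 rad of the rack's +x, clear of its tabs. Pinch the handle 35 to 60 from the centre.
- ramekin: Small white fluted porcelain ramekin (mm), 64 across at the rim (54 at the foot), 40 high, walls 3.5 thick, 57 inside the mouth, 130 g. Origin: centre of the underside, z up. At the start it stands on the middle of the egg rack.
- egg_rack: Black plastic egg rack (mm): round plate 142 across, 4 thick, with six egg rings, 90 g, bottom of the pile, on the grey mat (4 thick). Two upright lifting tabs at +y and -y, centres 65 from the middle, each 24 wide along x, 8 thick along y, top 30 above the origin; it can be lifted by one tab pinched across its thickness. Origin: centre of the underside, z up.
- board: Small round birch breakfast board (mm), 120 across, 12 thick, fixed. Place of the egg cup. Origin: centre of the underside, the top is 12 above it.
- bowl: Small round steel bowl (mm), 92 across at the rim, 86 inside the mouth, 50 high, fixed. Place of the egg separator: the handle rests on one side of the rim and the tab on the other, in any direction; the separator's origin is then 37 above the bowl's. Origin: centre of the underside.
- free_pad (a point): Middle of the free pad on the lazy Susan, a dark round pad 72 mm across, flush with the top, 18 mm above the shelf. Place of the ramekin. The lazy Susan is a wooden disc 200 mm across that turns stiffly; its centre is 58 mm from this point along this point's -x. The grinders stand beyond the centre, at x -96, y +48 and -48 mm of this point.
- egg_cooker: Base of the compact egg cooker, white, round (mm), 166 across, fixed, 67 high over its raised rim; steel heating plate inside. Place of the egg rack: it lies, turned any way, on the flat ledge (60 above the origin) inside the raised rim (158 across inside, 7 high above the ledge). Origin: centre of the underside.
- salt_grinder: Salt grinder of clear acrylic with white filling (mm), 42 across, 92 high, loose on the lazy Susan; to be left alone. Origin: centre of the underside.
- pepper_grinder: Pepper grinder of clear acrylic with dark filling (mm), 42 across, 92 high, loose on the lazy Susan; to be left alone. Origin: centre of the underside.
Not all that is in view belongs to the job. Leave any red or yellow look-alike of the ramekin alone.

How it is judged:
By the outcome, as a careful person would: the job done as asked, in the order asked, and still so for the second after the job is handed in, with the robot touching nothing.
It also fails if it takes over 141 s, if anything falls off the work surface, if the arm or the gripper's body presses on something with over 40 N, if the wrist force passes 120 N, or if a joint passes its speed limit or range.

## Working session

There is one attempt and no reset: what is moved stays moved. The work goes in short steps, Python scripts to look and compute and a tool call to move; the robot and the scene stay as the last step left them, time stands still between calls to the robot, and variables do not carry over. Pictures are saved under pics/ and viewed, at most 14 in all, crops included, and the job is handed in when it is done.

Besides the shell and the picture viewer there is one more tool, called in YAML: its name, and indented under it one key for each argument. jog_arm: Moves the arm, as the interface text tells. Shifts and turns lie within -1 to 1; 1 stands for 0.2 m of shift or 90 degrees of turn. Its arguments: {"type":"object","properties":{"increments":{"type":"array"},"newtons":{"type":"number"}},"required":["increments"]}

```bash
mkdir -p pics
cat > h.py <<'E'
import numpy as np,cv2
from plant import robot
def snap(n,tag):
    s=robot.snapshot(n); cv2.imwrite(f'pics/{tag}.png',cv2.cvtColor(s['img'],cv2.COLOR_RGB2BGR)); np.savez(f'{tag}.npz',**s); return s
def world(s):
    K,T,d=s['mtx'],s['pose'],s['depth']
    v,u=np.mgrid[:d.shape[0],:d.shape[1]]
    p=np.stack([(u-K[0,2])/K[0,0]*d,(v-K[1,2])/K[1,1]*d,d],-1)
    return p@T[:3,:3].T+T[:3,3]
E
python3 - <<'E'
from h import *
np.set_printoptions(precision=4,suppress=True)
for n in('scene','top'):
    s=snap(n,n+'0'); print(n,s['mtx'],s['pose'])
a=cv2.imread('pics/top0.png');print(robot.state())
E
```

```text
scene [[399.4338   0.     279.5817]
 [  0.     399.4338 213.5606]
 [  0.       0.       1.    ]] [[-0.6874  0.5965 -0.4143  0.942 ]
 [ 0.7263  0.5648 -0.3918  0.4404]
 [ 0.0003 -0.5703 -0.8215  0.8628]
 [ 0.      0.      0.      1.    ]]
top [[403.0168   0.     277.6355]
 [  0.     403.0168 199.1892]
 [  0.       0.       1.    ]] [[ 0.0181 -0.9915  0.1285  0.4063]
 [-0.9998 -0.0168  0.0112  0.0561]
 [-0.0089 -0.1287 -0.9916  1.0665]
 [ 0.      0.      0.      1.    ]]
{'time_s': 0.1, 'joints': array([-69.3853,  14.9328,  -7.9774,  67.1908,  -0.    ,  90.0003]), 'joint_velocities': array([ 0.024 , -0.0903,  0.1524,  0.0729,  0.0645, -0.0053]), 'effort': array([  0.0012, -40.6509,  25.4528,   0.0101,   0.0001,  -0.    ]), 'eef_pos': array([ 0.1846, -0.4908,  0.2305]), 'ee_rot': array([[ 0.936 ,  0.3521, -0.0006],
       [ 0.3521, -0.936 ,  0.0016],
       [-0.    , -0.0018, -1.    ]]), 'force': array([ 0.1532,  0.0328, -0.1934]), 'ft_torque': array([-0.0109,  0.0086,  0.0482]), 'grasp_force': 0.0, 'opening': 0.08538679659643329}
```

View pics/scene0.png

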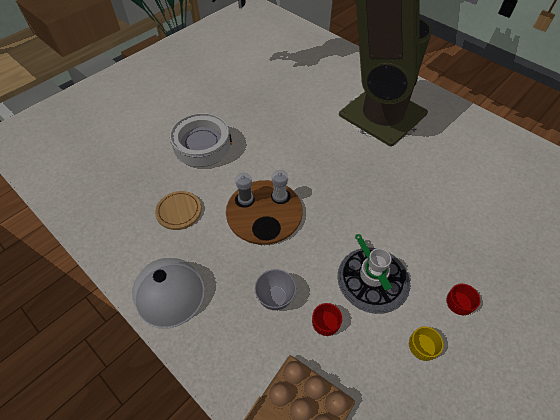

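View pics/top0.png

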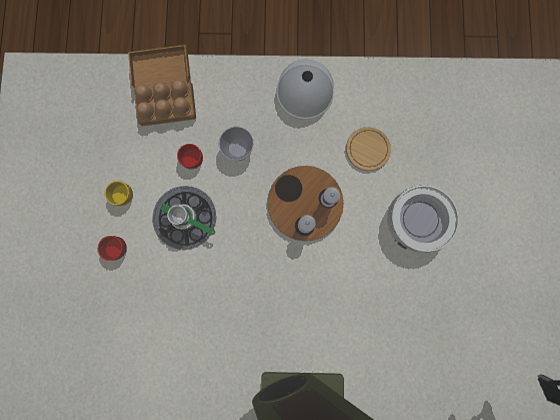

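Scene view: pile at (375,270), board (179,210), bowl (275,290), cooker (201,140), Susan (264,212) with free pad (266,229). Top view: pile at (184,217), board (368,149), bowl (236,144), pad (288,188), cooker (424,219), grinders (306,225) and (331,197). The red and yellow ramekins are decoys; the white one under the green separator is meant.

Run:
```python
from h import *
np.set_printoptions(precision=4,suppress=True)
out=[]
for n,(u,v,w,h) in (('top0',(145,178,80,75)),('scene0',(328,228,90,84))):
    im=cv2.imread(f'pics/{n}.png')[v:v+h,u:u+w]; out.append(cv2.resize(im,(400,375),interpolation=cv2.INTER_CUBIC))
cv2.imwrite('pics/c1.png',np.hstack(out))
def fit(p):
    A=np.c_[2*p[:,:2],np.ones(len(p))];s=np.linalg.lstsq(A,(p[:,:2]**2).sum(1),rcond=None)[0]
    return s[:2],np.sqrt(s[2]+s[0]**2+s[1]**2)
for n,reg in (('top0',dict(board=(368,149,26),bowl=(236,144,20),cooker=(424,219,38),pad=(288,188,16),susan=(305,203,42),pile=(184,217,36))),('scene0',dict(board=(179,210,27),bowl=(275,290,24),cooker=(201,140,34),pad=(266,229,16),susan=(264,212,42),pile=(375,278,40)))):
    s=np.load(n+'.npz'); P=world(s); im=s['img'].astype(int)
    v,u=np.mgrid[:420,:560]
    for k,(cu,cv,r) in reg.items():
        m=((u-cu)**2+(v-cv)**2<r*r)&(s['depth']>0); p=P[m];c=im[m]
        z=p[:,2]
        hist,e=np.histogram(z,np.arange(-.01,.14,.004)); 
        print(n,k,[(round(e[i]*1000),int(x)) for i,x in enumerate(hist) if x>8])
        sel=dict(board=z>.007,bowl=z>.044,cooker=z>.0625,pad=(c.max(1)<50)&(abs(z-.018)<.008),susan=(abs(z-.018)<.006),pile=None)[k]
        if sel is not None:
            q=p[sel]; 
            hull=cv2.convexHull(q[:,:2].astype(np.float32))[:,0]
            print('   fit hull',*fit(hull),'mean',q.mean(0),'mincirc',cv2.minEnclosingCircle(q[:,:2].astype(np.float32)))
        else:
            q=p[z>.094]; print('  cup top',cv2.minEnclosingCircle(q[:,:2].astype(np.float32)),q.mean(0),q[:,2].max())
            g=(c[:,1]>c[:,0]+25)&(c[:,1]>c[:,2]+15); q=p[g];mm=np.median(q[:,2]);print('  green n',g.sum(),'z',np.percentile(q[:,2],[10,50,90]))
            q=q[abs(q[:,2]-mm)<.008]; w,V=np.linalg.eigh(np.cov(q[:,:2].T));d=V[:,1];t=(q[:,:2]-q[:,:2].mean(0))@d;print('  dir',d,q.mean(0),t.min(),t.max())
```

```text
top0 board [(-6, 79), (-2, 363), (2, 126), (6, 196), (10, 1057), (14, 275)]
   fit hull [ 0.6842 -0.1717] 0.05932928651493534 mean [ 0.6833 -0.1713  0.0123] mincirc ((0.6843776702880859, -0.17146722972393036), 0.060144778341054916)
top0 bowl [(-6, 36), (-2, 282), (2, 244), (6, 97), (10, 77), (14, 79), (18, 67), (22, 39), (26, 34), (30, 31), (34, 38), (38, 38), (42, 40), (46, 93), (50, 48)]
   fit hull [0.6828 0.1794] 0.04527226631197968 mean [0.6876 0.1815 0.0489] mincirc ((0.6834853887557983, 0.17907218635082245), 0.04633454233407974)
top0 cooker [(-6, 89), (-2, 473), (2, 123), (18, 21), (22, 19), (26, 147), (30, 1145), (34, 467), (38, 72), (42, 55), (46, 51), (50, 39), (54, 249), (58, 960), (62, 325), (66, 236), (70, 15)]
   fit hull [ 0.495  -0.2984] 0.08248561448412288 mean [ 0.496  -0.3026  0.0659] mincirc ((0.4953201115131378, -0.2984449565410614), 0.08318927884101868)
top0 pad [(10, 13), (14, 324), (18, 435), (22, 15)]
   fit hull [0.5726 0.0398] 0.03327015229333137 mean [0.5707 0.0339 0.0178] mincirc ((0.5731240510940552, 0.039927344769239426), 0.03421194106340408)
top0 susan
[... 2210 characters left out ...]
 139), (106, 52)]
   fit hull [ 0.5344 -0.0016] 0.09943218499936327 mean [0.5448 0.0096 0.018 ] mincirc ((0.5332710146903992, -0.002184960525482893), 0.10172007977962494)
scene0 pile [(-6, 157), (-2, 1161), (2, 1635), (6, 814), (10, 69), (14, 37), (18, 30), (22, 30), (26, 26), (30, 68), (34, 64), (38, 51), (42, 82), (46, 84), (50, 204), (54, 65), (58, 18), (62, 34), (66, 37), (70, 40), (74, 33), (78, 36), (82, 32), (86, 37), (90, 41), (94, 67), (98, 44)]
  cup top ((0.490295946598053, 0.3129490613937378), 0.024441011250019073) [0.4897 0.3135 0.0974] 0.10049469886914308
  green n 292 z [0.0484 0.0528 0.0545]
  dir [0.431  0.9024] [0.4929 0.3113 0.0528] -0.07361531562913232 0.05606817027769227
```

View pics/c1.png

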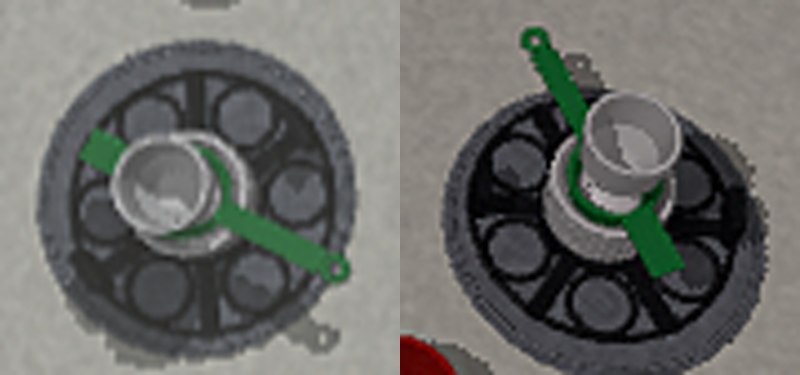

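Left is the top view, right the scene view. The egg cup stands on the separator in the only white ramekin, on the black rack. In the left crop the handle runs to (340,268) and one tab may be at (90,265). Next I find the tabs and ring heights, and start the wrist turn.

Run:
```python
from h import *
np.set_printoptions(precision=4,suppress=True)
c0=np.array([.4905,.312])
for n in('top0','scene0'):
    s=np.load(n+'.npz');P=world(s);im=s['img'].astype(int)
    d=P[...,:2]-c0;r=np.hypot(*d.transpose(2,0,1))
    g=(im[...,1]>im[...,0]+25)
    m=(r>.052)&(r<.075)&(P[...,2]>.019)&(P[...,2]<.042)&~g
    for p in P[m]: print(n,p*1000,round(np.degrees(np.arctan2(*(p[:2]-c0)[::-1]))))
    q=P[(r<.075)&(P[...,2]>.0065)&(im.max(2)<60)&(s['depth']>0)&(r>.035)]
    print(n,'rack z pct',np.percentile(q[:,2],[50,90,98]),len(q))
    q=P[(r<.09)&(P[...,2]>.0022)&(P[...,2]<.02)][:,:2]; print('mat/rack circ',cv2.minEnclosingCircle(q.astype(np.float32)))
    m=(r<.037)&(P[...,2]>.040)&(P[...,2]<.05)&~g&(im.min(2)>90);q=P[m];print('ramekin rim',len(q),cv2.minEnclosingCircle(q[:,:2].astype(np.float32)))
```

```text
top0 [536.9041 262.7639  37.3294] -47
top0 [534.852  268.8718  32.2187] -44
top0 [534.361  265.4007  36.5236] -47
top0 [534.7859 263.4305  33.4603] -48
top0 [535.0207 261.1417  31.9272] -49
top0 [531.8324 265.4083  35.94  ] -48
top0 [531.9675 262.9725  35.1927] -50
top0 [532.3775 260.9799  32.1897] -51
top0 [531.5376 256.9663  39.442 ] -53
top0 [529.4703 265.7015  33.9496] -50
top0 [529.8066 263.6025  31.5012] -51
top0 [529.6595 260.6891  33.1044] -53
top0 [529.3819 257.5703  35.7999] -54
top0 [530.5929 256.8711  26.029 ] -54
top0 [527.1708 263.4459  31.7312] -53
top0 [527.0696 260.6049  32.9766] -55
top0 [527.061  257.9252  33.4289] -56
top0 [526.961  255.0973  34.6617] -57
top0 [524.614  260.7514  31.6825] -56
top0 [524.2694 257.4935  35.0834] -58
top0 [525.0584 256.1637  28.5723] -58
top0 [524.5363 252.6203  33.5236] -60
top0 [522.1537 260.8979  30.3875] -58
top0 [521.9317 257.8367  32.7701] -60
top0 [521.8052 254.9526  34.2966] -61
top0 [521.7788 252.2464  34.9278] -62
top0 [523.1698 251.9196  22.8985] -61
top0 [519.5354 258.093   30.9004] -62
top0 [519.6977 255.7067  29.8226] -6
[... 5614 characters left out ...]
9  36.6212] 116
scene0 [457.0024 374.4106  33.2284] 118
scene0 [460.2268 368.4339  24.2972] 118
scene0 [461.9826 370.5855  30.0807] 116
scene0 [462.3007 372.5075  33.3406] 115
scene0 [458.192  373.8053  28.9493] 118
scene0 [458.4419 375.7061  32.0745] 117
scene0 [460.3513 369.547   20.8132] 118
scene0 [461.1168 371.5541  24.9038] 116
scene0 [458.5817 373.0831  23.2351] 118
scene0 [458.1192 374.9002  25.1653] 117
scene0 [460.7361 372.6012  20.5416] 116
scene0 [458.3749 374.1631  19.1789] 117
scene0 rack z pct [0.0084 0.0322 0.0351] 702
mat/rack circ ((0.4905419647693634, 0.3120587468147278), 0.08995576202869415)
ramekin rim 124 ((0.49136486649513245, 0.3130527436733246), 0.031799476593732834)
```

jog_arm:
  increments:
    - {"az":-0.386,"grip":1}
    - {"az":-0.386,"grip":1}
    - {"az":-0.386,"grip":1}
    - {"az":-0.386,"grip":1}
    - {"az":-0.386,"grip":1}
  newtons: 40

```text
invalid input at $.increments[0]: expected keys grip, dx, dy, dz, ax, ay, az
```

jog_arm:
  increments:
    - {"az":-0.385,"grip":1}
    - {"az":-0.385,"grip":1}
    - {"az":-0.385,"grip":1}
    - {"az":-0.385,"grip":1}
    - {"az":-0.385,"grip":1}

```text
invalid input at $.increments[0]: expected keys grip, dx, dy, dz, ax, ay, az
```

jog_arm:
  increments:
    - {"grip":1,"dx":0,"dy":0,"dz":0,"ax":0,"ay":0,"az":-0.07}
    - {"grip":1,"dx":0,"dy":0,"dz":0,"ax":0,"ay":0,"az":-0.14}
    - {"grip":1,"dx":0,"dy":0,"dz":0,"ax":0,"ay":0,"az":-0.21}
    - {"grip":1,"dx":0,"dy":0,"dz":0,"ax":0,"ay":0,"az":-0.28}
    - {"grip":1,"dx":0,"dy":0,"dz":0,"ax":0,"ay":0,"az":-0.35}
  newtons: 40

```text
time_s: 0.52
eef_pos: [0.1847, -0.491, 0.2308]
ee_rot: [[0.61, 0.793, -0.0], [0.793, -0.61, 0.001], [0.001, -0.001, -1.0]]
force: [-0.2, 0.6, 0.5]
opening: 0.0852
grasp_force: 0.0
```

jog_arm:
  increments:
    - {"grip":1,"dx":0,"dy":0,"dz":0,"ax":0,"ay":0,"az":-0.07}
    - {"grip":1,"dx":0,"dy":0,"dz":0,"ax":0,"ay":0,"az":-0.14}
    - {"grip":1,"dx":0,"dy":0,"dz":0,"ax":0,"ay":0,"az":-0.21}
    - {"grip":1,"dx":0,"dy":0,"dz":0,"ax":0,"ay":0,"az":-0.28}
    - {"grip":1,"dx":0,"dy":0,"dz":0,"ax":0,"ay":0,"az":-0.35}

```text
time_s: 0.93
eef_pos: [0.1847, -0.491, 0.2308]
ee_rot: [[0.106, 0.994, -0.0], [0.994, -0.106, 0.001], [0.001, -0.001, -1.0]]
force: [-0.0, 0.2, -0.0]
opening: 0.0857
grasp_force: 0.0
```

jog_arm:
  increments:
    - {"grip":1,"dx":0,"dy":0,"dz":0,"ax":0,"ay":0,"az":-0.07}
    - {"grip":1,"dx":0,"dy":0,"dz":0,"ax":0,"ay":0,"az":-0.071}
    - {"grip":1,"dx":0,"dy":0,"dz":0,"ax":0,"ay":0,"az":-0.071}
    - {"grip":1,"dx":0,"dy":0,"dz":0,"ax":0,"ay":0,"az":-0.071}
    - {"grip":1,"dx":0,"dy":0,"dz":0,"ax":0,"ay":0,"az":-0.071}

```text
time_s: 1.35
eef_pos: [0.1848, -0.4913, 0.2312]
ee_rot: [[0.001, 1.0, -0.0], [1.0, -0.001, 0.0], [0.0, -0.0, -1.0]]
force: [-0.6, -0.2, 0.1]
opening: 0.0854
grasp_force: 0.0
```

jog_arm:
  increments:
    - {"grip":1,"dx":0.16,"dy":0.06,"dz":0,"ax":0,"ay":0,"az":0}
    - {"grip":1,"dx":0.32,"dy":0.12,"dz":0,"ax":0,"ay":0,"az":0}
    - {"grip":1,"dx":0.48,"dy":0.18,"dz":0,"ax":0,"ay":0,"az":0}
    - {"grip":1,"dx":0.64,"dy":0.24,"dz":0,"ax":0,"ay":0,"az":0}
    - {"grip":1,"dx":0.8,"dy":0.3,"dz":0,"ax":0,"ay":0,"az":0}

```text
time_s: 1.77
eef_pos: [0.245, -0.33, 0.2313]
ee_rot: [[0.002, 1.0, 0.0], [1.0, -0.002, 0.0], [0.0, 0.0, -1.0]]
force: [-0.1, 1.1, 0.4]
opening: 0.0854
grasp_force: 0.0
```

jog_arm:
  increments:
    - {"grip":1,"dx":0.16,"dy":0.06,"dz":0,"ax":0,"ay":0,"az":0}
    - {"grip":1,"dx":0.32,"dy":0.12,"dz":0,"ax":0,"ay":0,"az":0}
    - {"grip":1,"dx":0.48,"dy":0.18,"dz":0,"ax":0,"ay":0,"az":0}
    - {"grip":1,"dx":0.64,"dy":0.24,"dz":0,"ax":0,"ay":0,"az":0}
    - {"grip":1,"dx":0.8,"dy":0.3,"dz":0,"ax":0,"ay":0,"az":0}

```text
time_s: 2.18
eef_pos: [0.305, -0.1699, 0.2315]
ee_rot: [[0.002, 1.0, 0.001], [1.0, -0.002, -0.0], [-0.0, 0.001, -1.0]]
force: [0.7, 0.1, 1.1]
opening: 0.0854
grasp_force: 0.0
```

jog_arm:
  increments:
    - {"grip":1,"dx":0.16,"dy":0.06,"dz":0,"ax":0,"ay":0,"az":0}
    - {"grip":1,"dx":0.32,"dy":0.12,"dz":0,"ax":0,"ay":0,"az":0}
    - {"grip":1,"dx":0.48,"dy":0.18,"dz":0,"ax":0,"ay":0,"az":0}
    - {"grip":1,"dx":0.64,"dy":0.24,"dz":0,"ax":0,"ay":0,"az":0}
    - {"grip":1,"dx":0.8,"dy":0.3,"dz":0,"ax":0,"ay":0,"az":0}

```text
time_s: 2.6
eef_pos: [0.3651, -0.0096, 0.2316]
ee_rot: [[0.001, 1.0, 0.001], [1.0, -0.001, -0.0], [-0.0, 0.001, -1.0]]
force: [1.1, 0.1, -0.1]
opening: 0.0853
grasp_force: 0.0
```

jog_arm:
  increments:
    - {"grip":1,"dx":0.16,"dy":0.06,"dz":0,"ax":0,"ay":0,"az":0}
    - {"grip":1,"dx":0.32,"dy":0.12,"dz":0,"ax":0,"ay":0,"az":0}
    - {"grip":1,"dx":0.48,"dy":0.18,"dz":0,"ax":0,"ay":0,"az":0}
    - {"grip":1,"dx":0.64,"dy":0.24,"dz":0,"ax":0,"ay":0,"az":0}
    - {"grip":1,"dx":0.8,"dy":0.3,"dz":0,"ax":0,"ay":0,"az":0}

```text
time_s: 3.02
eef_pos: [0.4251, 0.1505, 0.2315]
ee_rot: [[0.001, 1.0, 0.001], [1.0, -0.001, -0.0], [-0.0, 0.001, -1.0]]
force: [0.6, -0.5, 0.3]
opening: 0.0855
grasp_force: 0.0
```

jog_arm:
  increments:
    - {"grip":1,"dx":0.16,"dy":0.07,"dz":0,"ax":0,"ay":0,"az":0}
    - {"grip":1,"dx":0.32,"dy":0.13,"dz":0,"ax":0,"ay":0,"az":0}
    - {"grip":1,"dx":0.5,"dy":0.2,"dz":0,"ax":0,"ay":0,"az":0}
    - {"grip":1,"dx":0.66,"dy":0.26,"dz":0,"ax":0,"ay":0,"az":0}
    - {"grip":1,"dx":0.81,"dy":0.32,"dz":0,"ax":0,"ay":0,"az":0}

```text
time_s: 3.43
eef_pos: [0.4891, 0.3128, 0.2312]
ee_rot: [[0.0, 1.0, 0.0], [1.0, -0.0, 0.0], [0.0, 0.0, -1.0]]
force: [0.6, -0.2, 0.5]
opening: 0.0854
grasp_force: 0.0
```

jog_arm:
  increments:
    - {"grip":1,"dx":0,"dy":0,"dz":0.1,"ax":0,"ay":0,"az":0}
    - {"grip":1,"dx":0,"dy":0,"dz":0.2,"ax":0,"ay":0,"az":0}
    - {"grip":1,"dx":0,"dy":0,"dz":0.3,"ax":0,"ay":0,"az":0}
    - {"grip":1,"dx":0,"dy":0,"dz":0.4,"ax":0,"ay":0,"az":0}
    - {"grip":1,"dx":0,"dy":0,"dz":0.4,"ax":0,"ay":0,"az":0}

```text
time_s: 3.85
eef_pos: [0.4862, 0.3092, 0.1471]
ee_rot: [[0.001, 1.0, -0.007], [1.0, -0.001, -0.004], [-0.004, -0.007, -1.0]]
force: [-0.7, -0.4, -1.0]
opening: 0.0855
grasp_force: 0.0
```

jog_arm:
  increments:
    - {"grip":1,"dx":0,"dy":0.005,"dz":0.05,"ax":0,"ay":0,"az":0}
    - {"grip":1,"dx":0,"dy":0.005,"dz":0.1,"ax":0,"ay":0,"az":0}
    - {"grip":1,"dx":0,"dy":0.005,"dz":0.15,"ax":0,"ay":0,"az":0}
    - {"grip":1,"dx":0,"dy":0.005,"dz":0.15,"ax":0,"ay":0,"az":0}
    - {"grip":1,"dx":0,"dy":0.005,"dz":0.15,"ax":0,"ay":0,"az":0}

```text
time_s: 4.27
eef_pos: [0.4895, 0.3104, 0.121]
ee_rot: [[0.0, 1.0, -0.001], [1.0, -0.0, -0.0], [-0.0, -0.001, -1.0]]
force: [0.3, 0.1, 0.3]
opening: 0.0852
grasp_force: 0.0
```

jog_arm:
  increments:
    - {"grip":1,"dx":0,"dy":0,"dz":0,"ax":0,"ay":0,"az":0}
    - {"grip":1,"dx":0,"dy":0,"dz":0,"ax":0,"ay":0,"az":0}
    - {"grip":1,"dx":0,"dy":0,"dz":0,"ax":0,"ay":0,"az":0}
    - {"grip":1,"dx":0,"dy":0,"dz":0,"ax":0,"ay":0,"az":0}
    - {"grip":1,"dx":0,"dy":0,"dz":0,"ax":0,"ay":0,"az":0}

```text
time_s: 4.68
eef_pos: [0.49, 0.3108, 0.1217]
ee_rot: [[-0.0, 1.0, 0.001], [1.0, 0.0, 0.0], [0.0, 0.001, -1.0]]
force: [-0.4, -0.3, -0.5]
opening: 0.0848
grasp_force: 0.0
```

jog_arm:
  increments:
    - {"grip":1,"dx":0.005,"dy":0.0025,"dz":0.07,"ax":0,"ay":0,"az":0}
    - {"grip":1,"dx":0.005,"dy":0.0025,"dz":0.14,"ax":0,"ay":0,"az":0}
    - {"grip":1,"dx":0.005,"dy":0.0025,"dz":0.21,"ax":0,"ay":0,"az":0}
    - {"grip":1,"dx":0.005,"dy":0.0025,"dz":0.285,"ax":0,"ay":0,"az":0}
    - {"grip":1,"dx":0.005,"dy":0.0025,"dz":0.285,"ax":0,"ay":0,"az":0}

```text
time_s: 5.1
eef_pos: [0.4884, 0.3105, 0.0617]
ee_rot: [[-0.0, 1.0, -0.004], [1.0, 0.0, -0.003], [-0.003, -0.004, -1.0]]
force: [-0.2, -0.2, -0.4]
opening: 0.0857
grasp_force: 0.0
```

jog_arm:
  increments:
    - {"grip":0.3,"dx":0,"dy":0,"dz":0,"ax":0,"ay":0,"az":0}
    - {"grip":0.2,"dx":0,"dy":0,"dz":0,"ax":0,"ay":0,"az":0}
    - {"grip":-1,"dx":0,"dy":0,"dz":0,"ax":0,"ay":0,"az":0}
    - {"grip":-1,"dx":0,"dy":0,"dz":0,"ax":0,"ay":0,"az":0}
    - {"grip":-1,"dx":0,"dy":0,"dz":0,"ax":0,"ay":0,"az":0}
  newtons: 30

```text
time_s: 5.52
eef_pos: [0.491, 0.3121, 0.0657]
ee_rot: [[-0.0, 1.0, 0.002], [1.0, 0.0, 0.001], [0.001, 0.002, -1.0]]
force: [-0.3, -1.1, 5.9]
opening: 0.0454
grasp_force: 30.1
```

jog_arm:
  increments:
    - {"grip":-1,"dx":0,"dy":0,"dz":0,"ax":0,"ay":0,"az":0}
    - {"grip":-1,"dx":0,"dy":0,"dz":0,"ax":0,"ay":0,"az":0}
    - {"grip":-1,"dx":0,"dy":0,"dz":0,"ax":0,"ay":0,"az":0}
    - {"grip":-1,"dx":0,"dy":0,"dz":0,"ax":0,"ay":0,"az":0}
    - {"grip":-1,"dx":0,"dy":0,"dz":0,"ax":0,"ay":0,"az":0}

```text
time_s: 5.93
eef_pos: [0.491, 0.3121, 0.0657]
ee_rot: [[-0.0, 1.0, 0.002], [1.0, 0.0, 0.001], [0.001, 0.002, -1.0]]
force: [-1.0, -0.8, 6.2]
opening: 0.0453
grasp_force: 30.1
```

jog_arm:
  increments:
    - {"grip":-1,"dx":0,"dy":0,"dz":-0.04,"ax":0,"ay":0,"az":0}
    - {"grip":-1,"dx":0,"dy":0,"dz":-0.1,"ax":0,"ay":0,"az":0}
    - {"grip":-1,"dx":0,"dy":0,"dz":-0.2,"ax":0,"ay":0,"az":0}
    - {"grip":-1,"dx":0,"dy":0,"dz":-0.3,"ax":0,"ay":0,"az":0}
    - {"grip":-1,"dx":0,"dy":0,"dz":-0.4,"ax":0,"ay":0,"az":0}

```text
time_s: 6.35
eef_pos: [0.4899, 0.3114, 0.1452]
ee_rot: [[-0.0, 1.0, -0.001], [1.0, 0.0, -0.0], [-0.0, -0.001, -1.0]]
force: [-0.6, -0.1, -0.5]
opening: 0.0453
grasp_force: 30.8
```

jog_arm:
  increments:
    - {"grip":-1,"dx":0,"dy":0,"dz":-0.05,"ax":0,"ay":0,"az":0}
    - {"grip":-1,"dx":0,"dy":0,"dz":-0.1,"ax":0,"ay":0,"az":0}
    - {"grip":-1,"dx":0,"dy":0,"dz":-0.2,"ax":0,"ay":0,"az":0}
    - {"grip":-1,"dx":0,"dy":0,"dz":-0.2,"ax":0,"ay":0,"az":0}
    - {"grip":-1,"dx":0,"dy":0,"dz":-0.2,"ax":0,"ay":0,"az":0}

```text
time_s: 6.77
eef_pos: [0.4908, 0.312, 0.1847]
ee_rot: [[-0.0, 1.0, 0.001], [1.0, 0.0, 0.001], [0.001, 0.001, -1.0]]
force: [0.1, 0.1, -0.7]
opening: 0.0452
grasp_force: 30.8
```

Run:
```python
from h import *
snap('scene','s1');snap('top','t1')
a=cv2.imread('pics/s1.png')[170:320,300:450];b=cv2.imread('pics/t1.png')[140:290,110:260]
cv2.imwrite('pics/c2.png',np.hstack([cv2.resize(x,(400,400),interpolation=cv2.INTER_CUBIC) for x in(a,b)]))
```

```text
(no output)
```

View pics/c2.png

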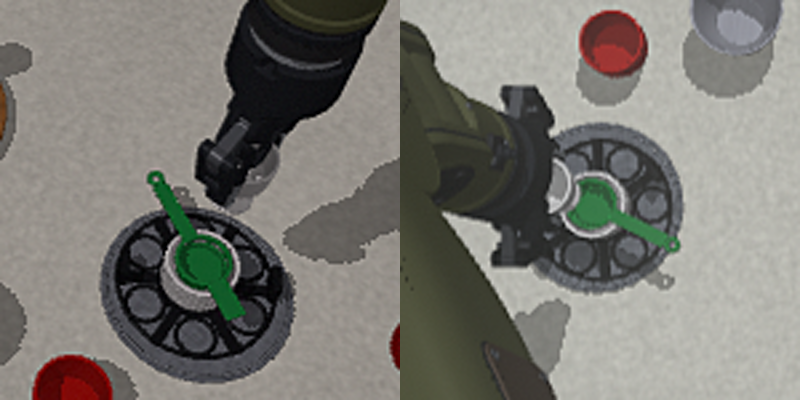

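The crop shows the cup held upright in the fingers, at (262,165) on the left, with the separator, ramekin and rack unmoved. On to the board.

jog_arm:
  increments:
    - {"grip":-1,"dx":-0.08,"dy":0.03,"dz":0,"ax":0,"ay":0,"az":0}
    - {"grip":-1,"dx":-0.22,"dy":0.09,"dz":0,"ax":0,"ay":0,"az":0}
    - {"grip":-1,"dx":-0.38,"dy":0.15,"dz":0,"ax":0,"ay":0,"az":0}
    - {"grip":-1,"dx":-0.54,"dy":0.22,"dz":0,"ax":0,"ay":0,"az":0}
    - {"grip":-1,"dx":-0.7,"dy":0.28,"dz":0,"ax":0,"ay":0,"az":0}

```text
time_s: 7.28
eef_pos: [0.5459, 0.1702, 0.1826]
ee_rot: [[-0.001, 1.0, -0.002], [1.0, 0.001, -0.001], [-0.001, -0.002, -1.0]]
force: [0.5, 0.4, -0.7]
opening: 0.0456
grasp_force: 30.8
```

jog_arm:
  increments:
    - {"grip":-1,"dx":-0.16,"dy":0.06,"dz":0,"ax":0,"ay":0,"az":0}
    - {"grip":-1,"dx":-0.32,"dy":0.13,"dz":0,"ax":0,"ay":0,"az":0}
    - {"grip":-1,"dx":-0.48,"dy":0.19,"dz":0,"ax":0,"ay":0,"az":0}
    - {"grip":-1,"dx":-0.64,"dy":0.26,"dz":0,"ax":0,"ay":0,"az":0}
    - {"grip":-1,"dx":-0.8,"dy":0.32,"dz":0,"ax":0,"ay":0,"az":0}

```text
time_s: 7.7
eef_pos: [0.6099, 0.0099, 0.1825]
ee_rot: [[0.0, 1.0, -0.003], [1.0, -0.0, -0.0], [-0.0, -0.003, -1.0]]
force: [1.0, 0.3, -1.4]
opening: 0.0454
grasp_force: 30.8
```

jog_arm:
  increments:
    - {"grip":-1,"dx":-0.16,"dy":0.06,"dz":0,"ax":0,"ay":0,"az":0}
    - {"grip":-1,"dx":-0.32,"dy":0.13,"dz":0,"ax":0,"ay":0,"az":0}
    - {"grip":-1,"dx":-0.48,"dy":0.19,"dz":0,"ax":0,"ay":0,"az":0}
    - {"grip":-1,"dx":-0.64,"dy":0.26,"dz":0,"ax":0,"ay":0,"az":0}
    - {"grip":-1,"dx":-0.75,"dy":0.3,"dz":0,"ax":0,"ay":0,"az":0}

```text
time_s: 8.12
eef_pos: [0.6705, -0.1414, 0.182]
ee_rot: [[0.002, 1.0, -0.002], [1.0, -0.002, -0.0], [-0.0, -0.002, -1.0]]
force: [0.4, 0.2, -0.2]
opening: 0.0453
grasp_force: 30.9
```

jog_arm:
  increments:
    - {"grip":-1,"dx":-0.08,"dy":0.03,"dz":0,"ax":0,"ay":0,"az":0}
    - {"grip":-1,"dx":-0.13,"dy":0.05,"dz":0,"ax":0,"ay":0,"az":0}
    - {"grip":-1,"dx":-0.165,"dy":0.065,"dz":0.1,"ax":0,"ay":0,"az":0}
    - {"grip":-1,"dx":-0.165,"dy":0.065,"dz":0.25,"ax":0,"ay":0,"az":0}
    - {"grip":-1,"dx":-0.165,"dy":0.065,"dz":0.4,"ax":0,"ay":0,"az":0}

```text
time_s: 8.53
eef_pos: [0.6838, -0.1716, 0.1033]
ee_rot: [[0.0, 1.0, 0.001], [1.0, -0.0, -0.0], [-0.0, 0.001, -1.0]]
force: [0.9, 0.1, -2.2]
opening: 0.0454
grasp_force: 30.9
```

jog_arm:
  increments:
    - {"grip":-1,"dx":0,"dy":0,"dz":0.05,"ax":0,"ay":0,"az":0}
    - {"grip":-1,"dx":0,"dy":0,"dz":0.1,"ax":0,"ay":0,"az":0}
    - {"grip":-1,"dx":0,"dy":0,"dz":0.15,"ax":0,"ay":0,"az":0}
    - {"grip":-1,"dx":0,"dy":0,"dz":0.15,"ax":0,"ay":0,"az":0}
    - {"grip":-1,"dx":0,"dy":0,"dz":0.15,"ax":0,"ay":0,"az":0}

```text
time_s: 8.95
eef_pos: [0.6837, -0.1711, 0.0749]
ee_rot: [[-0.0, 1.0, 0.001], [1.0, 0.0, -0.0], [-0.0, 0.001, -1.0]]
force: [0.4, 0.4, 0.2]
opening: 0.0452
grasp_force: 31.0
```

jog_arm:
  increments:
    - {"grip":-1,"dx":0,"dy":0,"dz":0.05,"ax":0,"ay":0,"az":0}
    - {"grip":-1,"dx":0,"dy":0,"dz":0.1,"ax":0,"ay":0,"az":0}
    - {"grip":-1,"dx":0,"dy":0,"dz":0.13,"ax":0,"ay":0,"az":0}
    - {"grip":-1,"dx":0,"dy":0,"dz":0.155,"ax":0,"ay":0,"az":0}
    - {"grip":-1,"dx":0,"dy":0,"dz":0.155,"ax":0,"ay":0,"az":0}

```text
time_s: 9.37
eef_pos: [0.6822, -0.171, 0.0416]
ee_rot: [[-0.0, 1.0, -0.003], [1.0, 0.0, 0.001], [0.001, -0.003, -1.0]]
force: [-1.1, -0.4, -1.4]
opening: 0.0452
grasp_force: 31.0
```

jog_arm:
  increments:
    - {"grip":-1,"dx":0,"dy":0,"dz":0.004,"ax":0,"ay":0,"az":0}
    - {"grip":-1,"dx":0,"dy":0,"dz":0.008,"ax":0,"ay":0,"az":0}
    - {"grip":-1,"dx":0,"dy":0,"dz":0.01,"ax":0,"ay":0,"az":0}
    - {"grip":-1,"dx":0,"dy":0,"dz":0.01,"ax":0,"ay":0,"az":0}
    - {"grip":-1,"dx":0,"dy":0,"dz":0.01,"ax":0,"ay":0,"az":0}

```text
time_s: 9.78
eef_pos: [0.6835, -0.1714, 0.0416]
ee_rot: [[-0.0, 1.0, 0.001], [1.0, 0.0, -0.0], [-0.0, 0.001, -1.0]]
force: [-0.5, 1.0, 0.1]
opening: 0.0451
grasp_force: 31.0
```

jog_arm:
  increments:
    - {"grip":-1,"dx":0,"dy":0,"dz":0.002,"ax":0,"ay":0,"az":0}
    - {"grip":-1,"dx":0,"dy":0,"dz":0.004,"ax":0,"ay":0,"az":0}
    - {"grip":-1,"dx":0,"dy":0,"dz":0.006,"ax":0,"ay":0,"az":0}
    - {"grip":-1,"dx":0,"dy":0,"dz":0.006,"ax":0,"ay":0,"az":0}
    - {"grip":-1,"dx":0,"dy":0,"dz":0.006,"ax":0,"ay":0,"az":0}

```text
time_s: 10.2
eef_pos: [0.6834, -0.1713, 0.0402]
ee_rot: [[-0.0, 1.0, 0.0], [1.0, 0.0, -0.0], [-0.0, 0.0, -1.0]]
force: [-0.0, -0.2, -0.9]
opening: 0.0454
grasp_force: 31.0
```

jog_arm:
  increments:
    - {"grip":-1,"dx":0,"dy":0,"dz":0.002,"ax":0,"ay":0,"az":0}
    - {"grip":-1,"dx":0,"dy":0,"dz":0.004,"ax":0,"ay":0,"az":0}
    - {"grip":-1,"dx":0,"dy":0,"dz":0.006,"ax":0,"ay":0,"az":0}
    - {"grip":-1,"dx":0,"dy":0,"dz":0.006,"ax":0,"ay":0,"az":0}
    - {"grip":-1,"dx":0,"dy":0,"dz":0.006,"ax":0,"ay":0,"az":0}

```text
time_s: 10.62
eef_pos: [0.6834, -0.1714, 0.0399]
ee_rot: [[-0.0, 1.0, 0.001], [1.0, 0.0, -0.0], [-0.0, 0.001, -1.0]]
force: [-2.4, 0.8, 4.8]
opening: 0.0451
grasp_force: 31.2
```

jog_arm:
  increments:
    - {"grip":0.1,"dx":0,"dy":0,"dz":0,"ax":0,"ay":0,"az":0}
    - {"grip":0.2,"dx":0,"dy":0,"dz":0,"ax":0,"ay":0,"az":0}
    - {"grip":0.4,"dx":0,"dy":0,"dz":0,"ax":0,"ay":0,"az":0}
    - {"grip":0.7,"dx":0,"dy":0,"dz":0,"ax":0,"ay":0,"az":0}
    - {"grip":0.7,"dx":0,"dy":0,"dz":0,"ax":0,"ay":0,"az":0}

```text
time_s: 11.03
eef_pos: [0.6832, -0.1713, 0.0386]
ee_rot: [[-0.0, 1.0, -0.0], [1.0, 0.0, 0.0], [0.0, -0.0, -1.0]]
force: [-0.0, -0.1, -0.3]
opening: 0.0723
grasp_force: 0.0
```

jog_arm:
  increments:
    - {"grip":0.7,"dx":0,"dy":0,"dz":-0.04,"ax":0,"ay":0,"az":0}
    - {"grip":0.7,"dx":0,"dy":0,"dz":-0.12,"ax":0,"ay":0,"az":0}
    - {"grip":0.7,"dx":0,"dy":0,"dz":-0.24,"ax":0,"ay":0,"az":0}
    - {"grip":0.7,"dx":0,"dy":0,"dz":-0.4,"ax":0,"ay":0,"az":0}
    - {"grip":0.7,"dx":0,"dy":0,"dz":-0.55,"ax":0,"ay":0,"az":0}

```text
time_s: 11.45
eef_pos: [0.6828, -0.1712, 0.1502]
ee_rot: [[-0.0, 1.0, -0.001], [1.0, 0.0, 0.0], [0.0, -0.001, -1.0]]
force: [1.9, -0.2, 0.1]
opening: 0.0726
grasp_force: 0.0
```

jog_arm:
  increments:
    - {"grip":0.3,"dx":0.05,"dy":-0.04,"dz":-0.1,"ax":0,"ay":0,"az":0}
    - {"grip":0,"dx":0.15,"dy":-0.1,"dz":-0.15,"ax":0,"ay":0,"az":0}
    - {"grip":-0.3,"dx":0.3,"dy":-0.18,"dz":-0.15,"ax":0,"ay":0,"az":0}
    - {"grip":-0.3,"dx":0.45,"dy":-0.27,"dz":-0.15,"ax":0,"ay":0,"az":0}
    - {"grip":-0.3,"dx":0.6,"dy":-0.36,"dz":-0.15,"ax":0,"ay":0,"az":0}

```text
time_s: 11.87
eef_pos: [0.611, -0.0505, 0.1799]
ee_rot: [[0.001, 1.0, 0.002], [1.0, -0.001, 0.0], [0.0, 0.002, -1.0]]
force: [-0.3, 0.5, -0.3]
opening: 0.0296
grasp_force: 0.0
```

Run:
```python
from h import *
np.set_printoptions(precision=4,suppress=True)
s=snap('scene','s2');t=snap('top','t2')
for n,s,b in(('top',t,(368,149,26)),('scene',s,(179,210,40))):
    P=world(s);v,u=np.mgrid[:420,:560]
    m=((u-b[0])**2+(v-b[1])**2<b[2]**2)&(P[...,2]>.066)&(P[...,2]<.09)
    q=P[m];print(n,len(q),cv2.minEnclosingCircle(q[:,:2].astype(np.float32)),q[:,2].max())
a=cv2.imread('pics/s2.png')[140:260,120:240];b=cv2.imread('pics/t2.png')[90:210,308:428]
cv2.imwrite('pics/c3.png',np.hstack([cv2.resize(x,(400,400),interpolation=cv2.INTER_CUBIC) for x in(a,b)]))
# separator re-measure
t=s
for n in('s2','t2'):
    s=np.load(n+'.npz');P=world(s);im=s['img'].astype(int);d=P[...,:2]-[.4905,.312]
    m=(im[...,1]>im[...,0]+25)&(im[...,1]>im[...,2]+15)&(np.hypot(d[...,0],d[...,1])<.11)&(P[...,2]>.043)&(P[...,2]<.06)
    q=P[m];r=cv2.fitLine(q[:,:2].astype(np.float32),cv2.DIST_L2,0,.01,.01).ravel();tt=(q[:,:2]-r[2:])@r[:2]
    print(n,len(q),r,r[2:]+r[:2]*tt.min(),r[2:]+r[:2]*tt.max(),np.percentile(q[:,2],[10,50,90]))
```

```text
Traceback (most recent call last):
ValueError: zero-size array to reduction operation maximum which has no identity
```

jog_arm:
  increments:
    - {"grip":-0.3,"dx":0.16,"dy":-0.08,"dz":0,"ax":0,"ay":0,"az":0}
    - {"grip":-0.3,"dx":0.32,"dy":-0.15,"dz":0,"ax":0,"ay":0,"az":0}
    - {"grip":-0.3,"dx":0.48,"dy":-0.23,"dz":0,"ax":0,"ay":0,"az":0}
    - {"grip":-0.3,"dx":0.64,"dy":-0.3,"dz":0,"ax":0,"ay":0,"az":0}
    - {"grip":-0.3,"dx":0.77,"dy":-0.367,"dz":0,"ax":0,"ay":0,"az":0}

```text
time_s: 12.38
eef_pos: [0.5377, 0.1042, 0.1796]
ee_rot: [[-0.0, 1.0, 0.001], [1.0, 0.0, 0.001], [0.001, 0.001, -1.0]]
force: [-0.4, -0.9, 1.0]
opening: 0.0302
grasp_force: 0.0
```

```bash
cat > chk.py <<'E'
from h import *
np.set_printoptions(precision=4,suppress=True)
s=snap('scene','s2');t=snap('top','t2')
for n,s,b in(('top',t,(368,149,26)),('scene',s,(179,200,40))):
    P=world(s);v,u=np.mgrid[:420,:560]
    m=((u-b[0])**2+(v-b[1])**2<b[2]**2)&(P[...,2]>.064)&(P[...,2]<.09)
    q=P[m];print(n,len(q),cv2.minEnclosingCircle(q[:,:2].astype(np.float32)) if len(q) else 0)
a=cv2.imread('pics/s2.png')[140:260,120:240];b=cv2.imread('pics/t2.png')[90:210,308:428]
cv2.imwrite('pics/c3.png',np.hstack([cv2.resize(x,(400,400),interpolation=cv2.INTER_CUBIC) for x in(a,b)]))
for n in('s2','t2'):
    s=np.load(n+'.npz');P=world(s);im=s['img'].astype(int);d=P[...,:2]-[.4905,.312]
    m=(im[...,1]>im[...,0]+25)&(im[...,1]>im[...,2]+15)&(np.hypot(d[...,0],d[...,1])<.11)&(P[...,2]>.043)&(P[...,2]<.06)
    q=P[m];r=cv2.fitLine(q[:,:2].astype(np.float32),cv2.DIST_L2,0,.01,.01).ravel();tt=(q[:,:2]-r[2:])@r[:2]
    print(n,len(q),r,r[2:]+r[:2]*tt.min(),r[2:]+r[:2]*tt.max(),np.percentile(q[:,2],[10,50,90]))
E
python3 chk.py
```

```text
top 98 ((0.6826996207237244, -0.1722646802663803), 0.024008721113204956)
scene 130 ((0.6817818284034729, -0.17026135325431824), 0.02413949742913246)
s2 395 [0.4352 0.9003 0.4856 0.3033] [0.4496 0.2288] [0.5146 0.3633] [0.0499 0.0527 0.0548]
t2 248 [0.4319 0.9019 0.4915 0.3137] [0.4645 0.2573] [0.5144 0.3614] [0.0491 0.0523 0.0549]
```

View pics/c3.png

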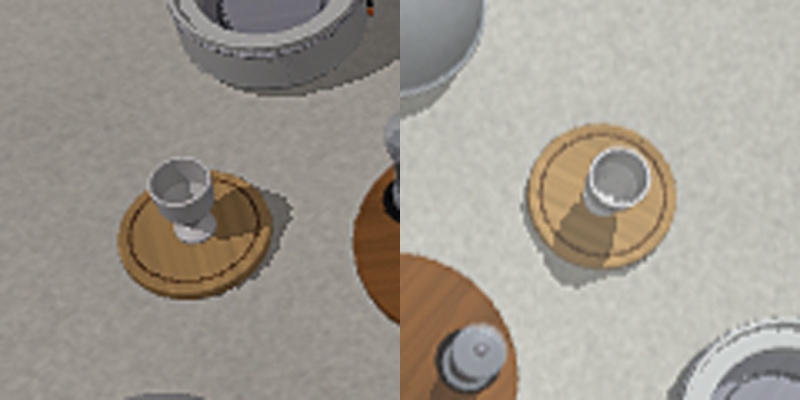

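Cup upright in the middle of the board: (182,190) left, (615,180) right. Now the separator.

jog_arm:
  increments:
    - {"grip":-0.3,"dx":0.16,"dy":-0.08,"dz":0,"ax":0,"ay":0,"az":0}
    - {"grip":-0.3,"dx":0.32,"dy":-0.16,"dz":0,"ax":0,"ay":0,"az":0}
    - {"grip":-0.3,"dx":0.48,"dy":-0.24,"dz":0,"ax":0,"ay":0,"az":0}
    - {"grip":-0.3,"dx":0.64,"dy":-0.31,"dz":0,"ax":0,"ay":0,"az":0}
    - {"grip":-0.3,"dx":0.765,"dy":-0.371,"dz":0,"ax":0,"ay":0,"az":0}

```text
time_s: 12.9
eef_pos: [0.4641, 0.257, 0.1795]
ee_rot: [[0.0, 1.0, 0.001], [1.0, -0.0, 0.001], [0.001, 0.001, -1.0]]
force: [0.9, -0.0, 0.6]
opening: 0.0299
grasp_force: 0.0
```

jog_arm:
  increments:
    - {"grip":-0.3,"dx":0,"dy":0,"dz":0.03,"ax":0,"ay":0,"az":0.07}
    - {"grip":-0.3,"dx":0,"dy":0,"dz":0.08,"ax":0,"ay":0,"az":0.14}
    - {"grip":-0.3,"dx":0,"dy":0,"dz":0.14,"ax":0,"ay":0,"az":0.21}
    - {"grip":-0.3,"dx":0,"dy":0,"dz":0.2,"ax":0,"ay":0,"az":0.28}
    - {"grip":-0.3,"dx":0,"dy":0,"dz":0.26,"ax":0,"ay":0,"az":0.287}

```text
time_s: 13.32
eef_pos: [0.4652, 0.2553, 0.127]
ee_rot: [[0.44, 0.898, 0.002], [0.898, -0.44, 0.0], [0.001, 0.001, -1.0]]
force: [0.3, 0.2, 0.7]
opening: 0.0299
grasp_force: 0.0
```

jog_arm:
  increments:
    - {"grip":-0.3,"dx":0,"dy":0,"dz":0.05,"ax":0,"ay":0,"az":0}
    - {"grip":-0.3,"dx":0,"dy":0,"dz":0.1,"ax":0,"ay":0,"az":0}
    - {"grip":-0.3,"dx":0,"dy":0,"dz":0.1,"ax":0,"ay":0,"az":0}
    - {"grip":-0.3,"dx":0,"dy":0,"dz":0.1,"ax":0,"ay":0,"az":0}
    - {"grip":-0.3,"dx":0,"dy":0,"dz":0.1,"ax":0,"ay":0,"az":0}

```text
time_s: 13.73
eef_pos: [0.4642, 0.2557, 0.1074]
ee_rot: [[0.436, 0.9, 0.001], [0.9, -0.436, 0.0], [0.001, 0.0, -1.0]]
force: [0.2, -0.1, 0.1]
opening: 0.0298
grasp_force: 0.0
```

jog_arm:
  increments:
    - {"grip":-0.3,"dx":0.005,"dy":-0.006,"dz":0.08,"ax":0,"ay":0,"az":0}
    - {"grip":-0.3,"dx":0.005,"dy":-0.006,"dz":0.16,"ax":0,"ay":0,"az":0}
    - {"grip":-0.3,"dx":0.005,"dy":-0.006,"dz":0.24,"ax":0,"ay":0,"az":0}
    - {"grip":-0.3,"dx":0.005,"dy":-0.006,"dz":0.32,"ax":0,"ay":0,"az":0}
    - {"grip":-0.3,"dx":0.005,"dy":-0.006,"dz":0.36,"ax":0,"ay":0,"az":0}

```text
time_s: 14.15
eef_pos: [0.4628, 0.2569, 0.0341]
ee_rot: [[0.435, 0.9, -0.001], [0.9, -0.435, -0.0], [-0.001, -0.0, -1.0]]
force: [-0.1, -0.6, 0.0]
opening: 0.0299
grasp_force: 0.0
```

jog_arm:
  increments:
    - {"grip":-0.3,"dx":0,"dy":0,"dz":0,"ax":0,"ay":0,"az":0}
    - {"grip":-0.5,"dx":0,"dy":0,"dz":0,"ax":0,"ay":0,"az":0}
    - {"grip":-0.6,"dx":0,"dy":0,"dz":0,"ax":0,"ay":0,"az":0}
    - {"grip":-0.7,"dx":0,"dy":0,"dz":0,"ax":0,"ay":0,"az":0}
    - {"grip":-1,"dx":0,"dy":0,"dz":0,"ax":0,"ay":0,"az":0}
  newtons: 30

```text
time_s: 14.57
eef_pos: [0.464, 0.2576, 0.036]
ee_rot: [[0.436, 0.9, 0.002], [0.9, -0.436, 0.001], [0.002, 0.001, -1.0]]
force: [0.7, 0.8, 1.4]
opening: 0.013
grasp_force: 29.9
```

jog_arm:
  increments:
    - {"grip":-1,"dx":0,"dy":0,"dz":0,"ax":0,"ay":0,"az":0}
    - {"grip":-1,"dx":0,"dy":0,"dz":0,"ax":0,"ay":0,"az":0}
    - {"grip":-1,"dx":0,"dy":0,"dz":0,"ax":0,"ay":0,"az":0}
    - {"grip":-1,"dx":0,"dy":0,"dz":0,"ax":0,"ay":0,"az":0}
    - {"grip":-1,"dx":0,"dy":0,"dz":0,"ax":0,"ay":0,"az":0}

```text
time_s: 14.98
eef_pos: [0.4637, 0.2573, 0.0354]
ee_rot: [[0.436, 0.9, 0.001], [0.9, -0.436, 0.001], [0.001, 0.001, -1.0]]
force: [1.7, -0.2, 4.5]
opening: 0.0133
grasp_force: 30.2
```

jog_arm:
  increments:
    - {"grip":-1,"dx":0,"dy":0,"dz":-0.03,"ax":0,"ay":0,"az":0}
    - {"grip":-1,"dx":0,"dy":0,"dz":-0.08,"ax":0,"ay":0,"az":0}
    - {"grip":-1,"dx":0,"dy":0,"dz":-0.15,"ax":0,"ay":0,"az":0}
    - {"grip":-1,"dx":0,"dy":0,"dz":-0.25,"ax":0,"ay":0,"az":0}
    - {"grip":-1,"dx":0,"dy":0,"dz":-0.35,"ax":0,"ay":0,"az":0}

```text
time_s: 15.4
eef_pos: [0.4618, 0.2565, 0.1055]
ee_rot: [[0.436, 0.9, -0.003], [0.9, -0.436, -0.001], [-0.002, -0.002, -1.0]]
force: [-0.0, 0.1, -0.3]
opening: 0.0133
grasp_force: 29.8
```

jog_arm:
  increments:
    - {"grip":-1,"dx":0,"dy":0,"dz":-0.06,"ax":0,"ay":0,"az":0}
    - {"grip":-1,"dx":0,"dy":0,"dz":-0.1,"ax":0,"ay":0,"az":0}
    - {"grip":-1,"dx":0,"dy":0,"dz":-0.1,"ax":0,"ay":0,"az":0}
    - {"grip":-1,"dx":0,"dy":0,"dz":-0.1,"ax":0,"ay":0,"az":0}
    - {"grip":-1,"dx":0,"dy":0,"dz":-0.1,"ax":0,"ay":0,"az":0}

```text
time_s: 15.82
eef_pos: [0.4622, 0.2567, 0.1241]
ee_rot: [[0.436, 0.9, -0.002], [0.9, -0.436, -0.001], [-0.002, -0.001, -1.0]]
force: [0.7, 0.1, -0.3]
opening: 0.0131
grasp_force: 29.8
```

```bash
cat > sep.py <<'E'
from h import *
import sys
np.set_printoptions(precision=4,suppress=True)
lo,hi,cx,cy=map(float,sys.argv[1:5])
for c in('scene','top'):
    s=snap(c,c[0]+sys.argv[5]);P=world(s);im=s['img'].astype(int)
    m=(im[...,1]>im[...,0]+25)&(im[...,1]>im[...,2]+15)&(P[...,2]>lo)&(P[...,2]<hi)&(np.hypot(P[...,0]-cx,P[...,1]-cy)<.13)
    q=P[m];A=np.c_[q[:,:2]-q[:,:2].mean(0),np.ones(len(q))]
    r=cv2.fitLine(q[:,:2].astype(np.float32),cv2.DIST_L2,0,.01,.01).ravel();tt=(q[:,:2]-r[2:])@r[:2]
    i,j=tt.argmin(),tt.argmax()
    print(c,len(q),'dir',r[:2],'ends',r[2:]+r[:2]*tt[i],r[2:]+r[:2]*tt[j],'z by t',[(round(1000*a),round(1000*np.percentile(q[(tt>a)&(tt<a+.02),2],85),1)) for a in np.arange(tt[i],tt[j]-.01,.02)])
    v,u=np.argwhere(m).mean(0).astype(int);v=min(max(v,75),345);u=min(max(u,75),485);o=cv2.imread('pics/'+c[0]+sys.argv[5]+'.png')[v-70:v+70,u-70:u+70]
    cv2.imwrite('pics/_'+c+'.png',cv2.resize(o,(400,400),interpolation=cv2.INTER_CUBIC))
cv2.imwrite('pics/d'+sys.argv[5]+'.png',np.hstack([cv2.imread('pics/_scene.png'),cv2.imread('pics/_top.png')]))
E
python3 sep.py .12 .16 .49 .312 3
```

```text
scene 597 dir [0.4596 0.8881] ends [0.4454 0.2299] [0.5137 0.3619] z by t [(-94, np.float64(139.2)), (-74, np.float64(141.6)), (-54, np.float64(141.7)), (-34, np.float64(140.9)), (-14, np.float64(139.1)), (6, np.float64(140.9)), (26, np.float64(141.5))]
top 43 dir [0.4231 0.9061] ends [0.449  0.2246] [0.4577 0.2432] z by t [(-11, np.float64(142.1))]
```

View pics/d3.png

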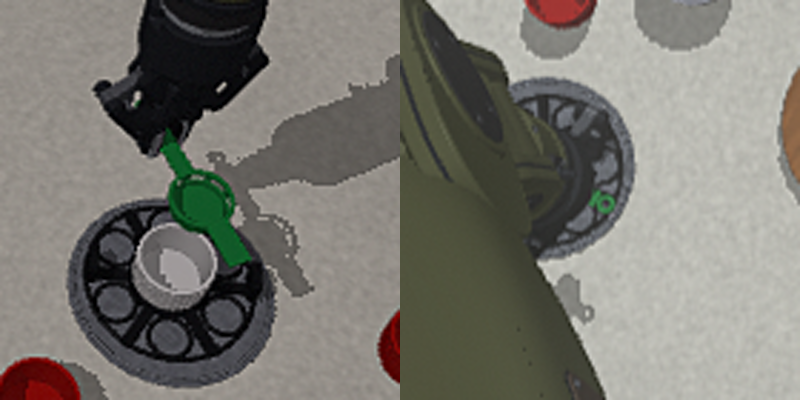

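Separator held level (200,205 left), ramekin left in place on the rack. Carrying it to the bowl.

jog_arm:
  increments:
    - {"grip":-1,"dx":-0.01,"dy":0.06,"dz":0,"ax":0,"ay":0,"az":0}
    - {"grip":-1,"dx":-0.03,"dy":0.18,"dz":0,"ax":0,"ay":0,"az":0}
    - {"grip":-1,"dx":-0.05,"dy":0.32,"dz":0,"ax":0,"ay":0,"az":0}
    - {"grip":-1,"dx":-0.07,"dy":0.46,"dz":0,"ax":0,"ay":0,"az":0}
    - {"grip":-1,"dx":-0.09,"dy":0.6,"dz":0,"ax":0,"ay":0,"az":0}

```text
time_s: 16.33
eef_pos: [0.5644, 0.1872, 0.1243]
ee_rot: [[0.435, 0.9, -0.001], [0.9, -0.435, -0.001], [-0.001, -0.0, -1.0]]
force: [-0.5, 0.3, -0.7]
opening: 0.013
grasp_force: 29.8
```

jog_arm:
  increments:
    - {"grip":-1,"dx":-0.02,"dy":0.14,"dz":0,"ax":0,"ay":0,"az":0}
    - {"grip":-1,"dx":-0.04,"dy":0.28,"dz":0,"ax":0,"ay":0,"az":0}
    - {"grip":-1,"dx":-0.06,"dy":0.42,"dz":0,"ax":0,"ay":0,"az":0}
    - {"grip":-1,"dx":-0.08,"dy":0.51,"dz":0,"ax":0,"ay":0,"az":0}
    - {"grip":-1,"dx":-0.082,"dy":0.56,"dz":0,"ax":0,"ay":0,"az":0}

```text
time_s: 16.75
eef_pos: [0.6591, 0.1222, 0.1238]
ee_rot: [[0.438, 0.899, 0.0], [0.899, -0.438, -0.001], [-0.001, 0.001, -1.0]]
force: [-0.6, 0.5, -0.2]
opening: 0.0133
grasp_force: 29.8
```

jog_arm:
  increments:
    - {"grip":-1,"dx":0,"dy":0,"dz":0.04,"ax":0,"ay":0,"az":0}
    - {"grip":-1,"dx":0,"dy":0,"dz":0.1,"ax":0,"ay":0,"az":0}
    - {"grip":-1,"dx":0,"dy":0,"dz":0.18,"ax":0,"ay":0,"az":0}
    - {"grip":-1,"dx":0,"dy":0,"dz":0.24,"ax":0,"ay":0,"az":0}
    - {"grip":-1,"dx":0,"dy":0,"dz":0.24,"ax":0,"ay":0,"az":0}

```text
time_s: 17.17
eef_pos: [0.6531, 0.1253, 0.0731]
ee_rot: [[0.435, 0.901, -0.007], [0.901, -0.435, -0.001], [-0.004, -0.006, -1.0]]
force: [0.0, -0.3, -0.8]
opening: 0.0131
grasp_force: 29.7
```

```bash
python3 sep.py .065 .13 .683 .18 4; python3 -c "
from h import *;print(robot.state()['eef_pos'],robot.state()['ee_rot'])"
```

```text
scene 611 dir [0.4476 0.8942] ends [0.6434 0.1084] [0.7044 0.2303] z by t [(-79, np.float64(91.5)), (-59, np.float64(92.1)), (-39, np.float64(90.9)), (-19, np.float64(88.4)), (1, np.float64(89.1)), (21, np.float64(91.0)), (41, np.float64(90.9))]
[0.65523279 0.12552255 0.07596241] [[ 4.34724605e-01  9.00559026e-01 -2.82102171e-03]
 [ 9.00562200e-01 -4.34727079e-01 -3.00349586e-04]
 [-1.49685706e-03 -2.40993616e-03 -9.99995976e-01]]sep.py:8: RuntimeWarning: Mean of empty slice.
  q=P[m];A=np.c_[q[:,:2]-q[:,:2].mean(0),np.ones(len(q))]
  ret = um.true_divide(
Traceback (most recent call last):
  File "sep.py", line 9, in <module>
    r=cv2.fitLine(q[:,:2].astype(np.float32),cv2.DIST_L2,0,.01,.01).ravel();tt=(q[:,:2]-r[2:])@r[:2]
      ~~~~~~~~~~~^^^^^^^^^^^^^^^^^^^^^^^^^^^^^^^^^^^^^^^^^^^^^^^^^^
cv2.error: OpenCV(4.12.0) /io/opencv/modules/imgproc/src/linefit.cpp:50: error: (-215:Assertion failed) count > 0 in function 'fitLine2D_wods'
```

jog_arm:
  increments:
    - {"grip":-1,"dx":0,"dy":0.003,"dz":0.03,"ax":0,"ay":0,"az":0}
    - {"grip":-1,"dx":0,"dy":0.003,"dz":0.07,"ax":0,"ay":0,"az":0}
    - {"grip":-1,"dx":0,"dy":0.003,"dz":0.11,"ax":0,"ay":0,"az":0}
    - {"grip":-1,"dx":0,"dy":0.003,"dz":0.14,"ax":0,"ay":0,"az":0}
    - {"grip":-1,"dx":0,"dy":0.003,"dz":0.16,"ax":0,"ay":0,"az":0}

```text
time_s: 17.68
eef_pos: [0.6567, 0.1247, 0.0437]
ee_rot: [[0.436, 0.9, -0.001], [0.9, -0.436, -0.0], [-0.001, -0.001, -1.0]]
force: [0.2, -0.3, -1.6]
opening: 0.0131
grasp_force: 29.8
```

jog_arm:
  increments:
    - {"grip":-1,"dx":0,"dy":0,"dz":0.005,"ax":0,"ay":0,"az":0}
    - {"grip":-1,"dx":0,"dy":0,"dz":0.01,"ax":0,"ay":0,"az":0}
    - {"grip":-1,"dx":0,"dy":0,"dz":0.015,"ax":0,"ay":0,"az":0}
    - {"grip":-1,"dx":0,"dy":0,"dz":0.02,"ax":0,"ay":0,"az":0}
    - {"grip":-1,"dx":0,"dy":0,"dz":0.02,"ax":0,"ay":0,"az":0}

```text
time_s: 18.1
eef_pos: [0.6576, 0.1248, 0.041]
ee_rot: [[0.436, 0.9, 0.0], [0.9, -0.436, 0.0], [0.0, 0.0, -1.0]]
force: [-1.1, -0.0, -0.2]
opening: 0.0136
grasp_force: 29.8
```

Run:
```python
from h import *
snap('scene','s5');a=cv2.imread('pics/s5.png')[230:340,220:330]
cv2.imwrite('pics/c5.png',cv2.resize(a,(500,500),interpolation=cv2.INTER_CUBIC)); print(robot.state()['force'],robot.state()['eef_pos'])
```

```text
[-0.20884244 -0.16636647  0.32552684] [0.65755818 0.12477499 0.04107917]
```

View pics/c5.png

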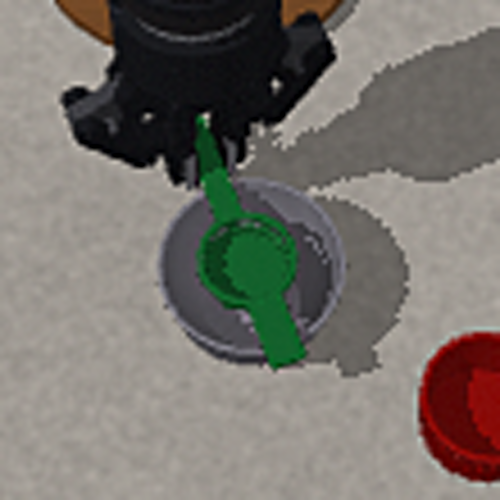

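Separator is centred over the bowl at about (248,262), the tab past the near rim. Small correction, then lower until it touches.

jog_arm:
  increments:
    - {"grip":-1,"dx":0,"dy":-0.005,"dz":0.002,"ax":0,"ay":0,"az":0}
    - {"grip":-1,"dx":0,"dy":-0.005,"dz":0.004,"ax":0,"ay":0,"az":0}
    - {"grip":-1,"dx":0,"dy":-0.005,"dz":0.006,"ax":0,"ay":0,"az":0}
    - {"grip":-1,"dx":0,"dy":-0.005,"dz":0.008,"ax":0,"ay":0,"az":0}
    - {"grip":-1,"dx":0,"dy":-0.005,"dz":0.01,"ax":0,"ay":0,"az":0}

```text
time_s: 18.57
eef_pos: [0.6565, 0.1252, 0.0389]
ee_rot: [[0.436, 0.9, 0.0], [0.9, -0.436, -0.0], [0.0, 0.0, -1.0]]
force: [-0.1, -0.1, 0.7]
opening: 0.0132
grasp_force: 29.8
```

jog_arm:
  increments:
    - {"grip":-1,"dx":0,"dy":0,"dz":0.002,"ax":0,"ay":0,"az":0}
    - {"grip":-1,"dx":0,"dy":0,"dz":0.004,"ax":0,"ay":0,"az":0}
    - {"grip":-1,"dx":0,"dy":0,"dz":0.005,"ax":0,"ay":0,"az":0}
    - {"grip":-1,"dx":0,"dy":0,"dz":0.005,"ax":0,"ay":0,"az":0}
    - {"grip":-1,"dx":0,"dy":0,"dz":0.005,"ax":0,"ay":0,"az":0}

```text
time_s: 18.98
eef_pos: [0.6566, 0.1252, 0.038]
ee_rot: [[0.436, 0.9, 0.0], [0.9, -0.436, 0.0], [0.0, 0.0, -1.0]]
force: [0.0, 0.2, 0.3]
opening: 0.0136
grasp_force: 29.8
```

jog_arm:
  increments:
    - {"grip":-1,"dx":0,"dy":0,"dz":0.002,"ax":0,"ay":0,"az":0}
    - {"grip":-1,"dx":0,"dy":0,"dz":0.004,"ax":0,"ay":0,"az":0}
    - {"grip":-1,"dx":0,"dy":0,"dz":0.005,"ax":0,"ay":0,"az":0}
    - {"grip":-1,"dx":0,"dy":0,"dz":0.005,"ax":0,"ay":0,"az":0}
    - {"grip":-1,"dx":0,"dy":0,"dz":0.005,"ax":0,"ay":0,"az":0}

```text
time_s: 19.4
eef_pos: [0.6566, 0.1252, 0.0377]
ee_rot: [[0.436, 0.9, 0.001], [0.9, -0.436, 0.0], [0.0, 0.0, -1.0]]
force: [-2.0, -0.6, 6.1]
opening: 0.0129
grasp_force: 30.3
```

jog_arm:
  increments:
    - {"grip":-1,"dx":0,"dy":0,"dz":0.002,"ax":0,"ay":0,"az":0}
    - {"grip":-1,"dx":0,"dy":0,"dz":0.004,"ax":0,"ay":0,"az":0}
    - {"grip":-1,"dx":0,"dy":0,"dz":0.004,"ax":0,"ay":0,"az":0}
    - {"grip":-1,"dx":0,"dy":0,"dz":0.004,"ax":0,"ay":0,"az":0}
    - {"grip":-1,"dx":0,"dy":0,"dz":0.004,"ax":0,"ay":0,"az":0}

```text
time_s: 19.82
eef_pos: [0.6566, 0.1252, 0.0375]
ee_rot: [[0.436, 0.9, 0.001], [0.9, -0.436, 0.0], [0.001, 0.001, -1.0]]
force: [-3.7, -0.9, 7.3]
opening: 0.0133
grasp_force: 30.6
```

jog_arm:
  increments:
    - {"grip":-0.65,"dx":0,"dy":0,"dz":0,"ax":0,"ay":0,"az":0}
    - {"grip":-0.55,"dx":0,"dy":0,"dz":0,"ax":0,"ay":0,"az":0}
    - {"grip":-0.4,"dx":0,"dy":0,"dz":0,"ax":0,"ay":0,"az":0}
    - {"grip":-0.3,"dx":0,"dy":0,"dz":0,"ax":0,"ay":0,"az":0}
    - {"grip":-0.3,"dx":0,"dy":0,"dz":0,"ax":0,"ay":0,"az":0}

```text
time_s: 20.23
eef_pos: [0.6564, 0.1252, 0.0357]
ee_rot: [[0.436, 0.9, -0.0], [0.9, -0.436, -0.0], [-0.0, -0.0, -1.0]]
force: [0.4, -0.1, -0.2]
opening: 0.0299
grasp_force: 0.0
```

jog_arm:
  increments:
    - {"grip":-0.3,"dx":0,"dy":0,"dz":-0.04,"ax":0,"ay":0,"az":0}
    - {"grip":-0.3,"dx":0,"dy":0,"dz":-0.12,"ax":0,"ay":0,"az":0}
    - {"grip":-0.3,"dx":0,"dy":0,"dz":-0.24,"ax":0,"ay":0,"az":0}
    - {"grip":-0.3,"dx":0,"dy":0,"dz":-0.4,"ax":0,"ay":0,"az":0}
    - {"grip":-0.3,"dx":0,"dy":0,"dz":-0.6,"ax":0,"ay":0,"az":0}

```text
time_s: 20.65
eef_pos: [0.6547, 0.1249, 0.1554]
ee_rot: [[0.436, 0.9, -0.005], [0.9, -0.436, -0.001], [-0.003, -0.004, -1.0]]
force: [0.7, 0.4, 0.3]
opening: 0.03
grasp_force: 0.0
```

jog_arm:
  increments:
    - {"grip":0,"dx":0.05,"dy":-0.12,"dz":0,"ax":0,"ay":0,"az":0}
    - {"grip":1,"dx":0.11,"dy":-0.26,"dz":0,"ax":0,"ay":0,"az":0}
    - {"grip":1,"dx":0.17,"dy":-0.4,"dz":0,"ax":0,"ay":0,"az":0}
    - {"grip":1,"dx":0.23,"dy":-0.54,"dz":0,"ax":0,"ay":0,"az":0}
    - {"grip":1,"dx":0.28,"dy":-0.68,"dz":0,"ax":0,"ay":0,"az":0}

```text
time_s: 21.07
eef_pos: [0.5578, 0.236, 0.1569]
ee_rot: [[0.436, 0.9, 0.001], [0.9, -0.436, 0.001], [0.001, 0.001, -1.0]]
force: [0.1, 0.8, 0.0]
opening: 0.085
grasp_force: 0.0
```

jog_arm:
  increments:
    - {"grip":1,"dx":0.06,"dy":-0.14,"dz":0,"ax":0,"ay":0,"az":0}
    - {"grip":1,"dx":0.12,"dy":-0.28,"dz":0,"ax":0,"ay":0,"az":0}
    - {"grip":1,"dx":0.17,"dy":-0.42,"dz":0,"ax":0,"ay":0,"az":0}
    - {"grip":1,"dx":0.198,"dy":-0.477,"dz":0,"ax":0,"ay":0,"az":0}
    - {"grip":1,"dx":0.198,"dy":-0.477,"dz":0,"ax":0,"ay":0,"az":0}

```text
time_s: 21.48
eef_pos: [0.4882, 0.3141, 0.1567]
ee_rot: [[0.432, 0.902, -0.0], [0.902, -0.432, 0.001], [0.001, -0.0, -1.0]]
force: [-0.6, -0.4, 0.0]
opening: 0.0849
grasp_force: 0.0
```

```bash
cp sep.py sep2.py; python3 sep.py .044 .06 .683 .18 6;  python3 - <<'E'
from h import *
for n in('s6','t6'):
    s=np.load(n+'.npz');P=world(s);d=np.hypot(P[...,0]-.49,P[...,1]-.312);q=P[(d<.04)&(P[...,2]>.042)&(P[...,2]<.056)&(s['img'].min(2)>80)]
    print(n,len(q),cv2.minEnclosingCircle(q[:,:2].astype(np.float32)) if len(q) else 0)
E
```

```text
scene 413 dir [0.4296 0.903 ] ends [0.6431 0.0958] [0.7075 0.2312] z by t [(-83, np.float64(56.3)), (-63, np.float64(56.3)), (-43, np.float64(55.9)), (-23, np.float64(55.8)), (-3, np.float64(55.8)), (17, np.float64(56.3)), (37, np.float64(56.3))]
top 291 dir [0.428  0.9038] ends [0.6444 0.094 ] [0.7079 0.2282] z by t [(-79, np.float64(57.2)), (-59, np.float64(56.9)), (-39, np.float64(56.5)), (-19, np.float64(56.8)), (1, np.float64(55.5)), (21, np.float64(57.1)), (41, np.float64(56.7))]
s6 173 ((0.4900393486022949, 0.31288009881973267), 0.03266673907637596)
t6 118 ((0.4897271990776062, 0.31085696816444397), 0.0322573259472847)
```

View pics/d6.png

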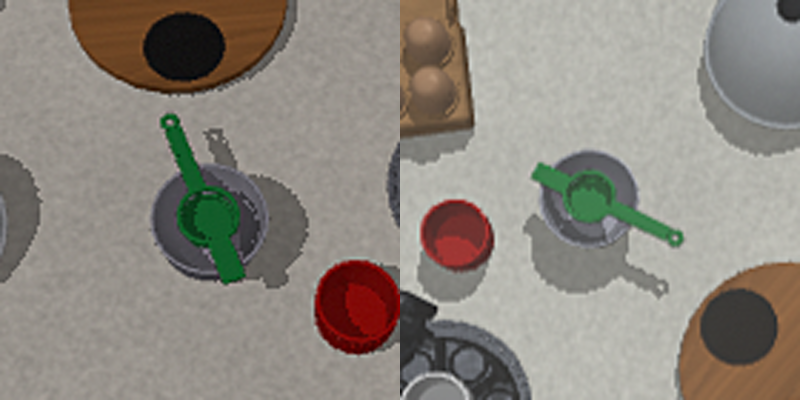

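Separator lies level across the bowl, cup centred (208,215 left; 590,197 right). Now the ramekin, with the finger line along the rack's x so it clears the tabs.

jog_arm:
  increments:
    - {"grip":1,"dx":0,"dy":0,"dz":0,"ax":0,"ay":0,"az":-0.07}
    - {"grip":1,"dx":0,"dy":0,"dz":0,"ax":0,"ay":0,"az":-0.14}
    - {"grip":1,"dx":0,"dy":0,"dz":0,"ax":0,"ay":0,"az":-0.21}
    - {"grip":1,"dx":0,"dy":0,"dz":0,"ax":0,"ay":0,"az":-0.28}
    - {"grip":1,"dx":0,"dy":0,"dz":0,"ax":0,"ay":0,"az":-0.35}

```text
time_s: 22.0
eef_pos: [0.4914, 0.3107, 0.1562]
ee_rot: [[-0.102, 0.995, 0.001], [0.995, 0.102, -0.0], [-0.0, 0.001, -1.0]]
force: [0.5, -0.7, -0.6]
opening: 0.0853
grasp_force: 0.0
```

jog_arm:
  increments:
    - {"grip":1,"dx":0,"dy":0,"dz":0,"ax":0,"ay":0,"az":-0.07}
    - {"grip":1,"dx":0,"dy":0,"dz":0,"ax":0,"ay":0,"az":-0.14}
    - {"grip":1,"dx":0,"dy":0,"dz":0,"ax":0,"ay":0,"az":-0.21}
    - {"grip":1,"dx":0,"dy":0,"dz":0,"ax":0,"ay":0,"az":-0.28}
    - {"grip":1,"dx":0,"dy":0,"dz":0,"ax":0,"ay":0,"az":-0.333}

```text
time_s: 22.42
eef_pos: [0.4914, 0.3107, 0.1562]
ee_rot: [[-0.585, 0.811, 0.001], [0.811, 0.585, -0.0], [-0.001, 0.0, -1.0]]
force: [-0.3, 0.9, -0.2]
opening: 0.0855
grasp_force: 0.0
```

jog_arm:
  increments:
    - {"grip":1,"dx":0,"dy":0,"dz":0.05,"ax":0,"ay":0,"az":0}
    - {"grip":1,"dx":0,"dy":0,"dz":0.15,"ax":0,"ay":0,"az":0}
    - {"grip":1,"dx":0,"dy":0,"dz":0.25,"ax":0,"ay":0,"az":0}
    - {"grip":1,"dx":0,"dy":0,"dz":0.35,"ax":0,"ay":0,"az":0}
    - {"grip":1,"dx":0,"dy":0,"dz":0.35,"ax":0,"ay":0,"az":0}

```text
time_s: 22.83
eef_pos: [0.4878, 0.3093, 0.0816]
ee_rot: [[-0.58, 0.815, -0.006], [0.815, 0.58, -0.004], [0.0, -0.008, -1.0]]
force: [0.2, -0.3, -0.1]
opening: 0.0854
grasp_force: 0.0
```

jog_arm:
  increments:
    - {"grip":1,"dx":0,"dy":0,"dz":0,"ax":0,"ay":0,"az":0}
    - {"grip":1,"dx":0,"dy":0,"dz":0,"ax":0,"ay":0,"az":0}
    - {"grip":1,"dx":0,"dy":0,"dz":0,"ax":0,"ay":0,"az":0}
    - {"grip":1,"dx":0,"dy":0,"dz":0,"ax":0,"ay":0,"az":0}
    - {"grip":1,"dx":0,"dy":0,"dz":0,"ax":0,"ay":0,"az":0}

```text
time_s: 23.25
eef_pos: [0.4907, 0.3125, 0.0872]
ee_rot: [[-0.583, 0.813, 0.002], [0.813, 0.583, 0.001], [-0.0, 0.002, -1.0]]
force: [-0.5, 0.9, -0.7]
opening: 0.0855
grasp_force: 0.0
```

jog_arm:
  increments:
    - {"grip":1,"dx":0,"dy":-0.004,"dz":0.07,"ax":0,"ay":0,"az":0}
    - {"grip":1,"dx":0,"dy":-0.004,"dz":0.15,"ax":0,"ay":0,"az":0}
    - {"grip":1,"dx":0,"dy":-0.004,"dz":0.23,"ax":0,"ay":0,"az":0}
    - {"grip":1,"dx":0,"dy":-0.004,"dz":0.3,"ax":0,"ay":0,"az":0}
    - {"grip":1,"dx":0,"dy":-0.004,"dz":0.33,"ax":0,"ay":0,"az":0}

```text
time_s: 23.67
eef_pos: [0.4884, 0.3112, 0.0189]
ee_rot: [[-0.583, 0.813, -0.002], [0.813, 0.583, -0.001], [0.0, -0.002, -1.0]]
force: [-0.1, 0.4, -0.4]
opening: 0.0856
grasp_force: 0.0
```

jog_arm:
  increments:
    - {"grip":1,"dx":0,"dy":0,"dz":0.02,"ax":0,"ay":0,"az":0}
    - {"grip":1,"dx":0,"dy":0,"dz":0.035,"ax":0,"ay":0,"az":0}
    - {"grip":1,"dx":0,"dy":0,"dz":0.035,"ax":0,"ay":0,"az":0}
    - {"grip":1,"dx":0,"dy":0,"dz":0.035,"ax":0,"ay":0,"az":0}
    - {"grip":1,"dx":0,"dy":0,"dz":0.035,"ax":0,"ay":0,"az":0}

```text
time_s: 24.08
eef_pos: [0.4898, 0.312, 0.0139]
ee_rot: [[-0.583, 0.813, 0.001], [0.813, 0.583, 0.001], [-0.0, 0.002, -1.0]]
force: [0.4, -1.4, 1.4]
opening: 0.0855
grasp_force: 0.0
```

jog_arm:
  increments:
    - {"grip":0.7,"dx":0,"dy":0,"dz":0,"ax":0,"ay":0,"az":0}
    - {"grip":0.5,"dx":0,"dy":0,"dz":0,"ax":0,"ay":0,"az":0}
    - {"grip":0.3,"dx":0,"dy":0,"dz":0,"ax":0,"ay":0,"az":0}
    - {"grip":-1,"dx":0,"dy":0,"dz":0,"ax":0,"ay":0,"az":0}
    - {"grip":-1,"dx":0,"dy":0,"dz":0,"ax":0,"ay":0,"az":0}
  newtons: 40

```text
time_s: 24.5
eef_pos: [0.4897, 0.3119, 0.0143]
ee_rot: [[-0.583, 0.813, 0.001], [0.813, 0.583, 0.001], [-0.0, 0.001, -1.0]]
force: [-0.8, -0.9, 5.3]
opening: 0.0622
grasp_force: 42.8
```

jog_arm:
  increments:
    - {"grip":-1,"dx":0,"dy":0,"dz":0,"ax":0,"ay":0,"az":0}
    - {"grip":-1,"dx":0,"dy":0,"dz":0,"ax":0,"ay":0,"az":0}
    - {"grip":-1,"dx":0,"dy":0,"dz":0,"ax":0,"ay":0,"az":0}
    - {"grip":-1,"dx":0,"dy":0,"dz":0,"ax":0,"ay":0,"az":0}
    - {"grip":-1,"dx":0,"dy":0,"dz":0,"ax":0,"ay":0,"az":0}

```text
time_s: 24.92
eef_pos: [0.4896, 0.3119, 0.0143]
ee_rot: [[-0.583, 0.813, 0.001], [0.813, 0.583, 0.001], [-0.0, 0.001, -1.0]]
force: [-0.8, -0.7, 5.9]
opening: 0.062
grasp_force: 42.7
```

jog_arm:
  increments:
    - {"grip":-1,"dx":0,"dy":0,"dz":-0.03,"ax":0,"ay":0,"az":0}
    - {"grip":-1,"dx":0,"dy":0,"dz":-0.08,"ax":0,"ay":0,"az":0}
    - {"grip":-1,"dx":0,"dy":0,"dz":-0.16,"ax":0,"ay":0,"az":0}
    - {"grip":-1,"dx":0,"dy":0,"dz":-0.26,"ax":0,"ay":0,"az":0}
    - {"grip":-1,"dx":0,"dy":0,"dz":-0.36,"ax":0,"ay":0,"az":0}

```text
time_s: 25.33
eef_pos: [0.4887, 0.3113, 0.0861]
ee_rot: [[-0.583, 0.813, -0.001], [0.813, 0.583, -0.001], [0.0, -0.001, -1.0]]
force: [-0.6, 0.8, -1.4]
opening: 0.062
grasp_force: 43.8
```

jog_arm:
  increments:
    - {"grip":-1,"dx":0,"dy":0,"dz":-0.09,"ax":0,"ay":0,"az":0}
    - {"grip":-1,"dx":0,"dy":0,"dz":-0.16,"ax":0,"ay":0,"az":0}
    - {"grip":-1,"dx":0,"dy":0,"dz":-0.2,"ax":0,"ay":0,"az":0}
    - {"grip":-1,"dx":0,"dy":0,"dz":-0.2,"ax":0,"ay":0,"az":0}
    - {"grip":-1,"dx":0,"dy":0,"dz":-0.2,"ax":0,"ay":0,"az":0}

```text
time_s: 25.75
eef_pos: [0.4894, 0.3117, 0.1254]
ee_rot: [[-0.583, 0.813, 0.001], [0.813, 0.583, 0.0], [-0.0, 0.001, -1.0]]
force: [-1.2, -0.6, -2.0]
opening: 0.0619
grasp_force: 43.9
```

Run:
```python
from h import *
snap('scene','s7')
for n,(u,v) in(('s6',(266,229)),('t6',(288,188))):
    s=np.load(n+'.npz');K,T=s['mtx'],s['pose']
    def cen(mask):
        pts=np.argwhere(mask)[:,::-1]
        d=np.c_[(pts-[K[0,2],K[1,2]])/[K[0,0],K[1,1]],np.ones(len(pts))]@T[:3,:3].T
        w=T[:3,3]+d*((.018-T[2,3])/d[:,2])[:,None]; return w[:,:2]
    m=(s['img'].max(2)<45).astype(np.uint8); _,l=cv2.connectedComponents(m)
    w=cen(l==l[v,u]); c=cv2.minEnclosingCircle(w.astype(np.float32)); h=cv2.convexHull(w.astype(np.float32))[:,0]
    A=np.c_[2*h,np.ones(len(h))];f=np.linalg.lstsq(A,(h**2).sum(1),rcond=None)[0]
    print(n,len(w),'mean',w.mean(0),'circ',c,'fit',f[:2],np.sqrt(f[2]+f[:2]@f[:2]))
s=np.load('s7.npz');P=world(s);d=np.hypot(P[...,0]-.49,P[...,1]-.312);q=P[(d<.07)&(P[...,2]>.08)&(P[...,2]<.175)&(s['img'].min(2)>85)];print('ramekin z',np.percentile(q[:,2],[1,5,95,99]),len(q))
cv2.imwrite('pics/c7.png',cv2.resize(cv2.imread('pics/s7.png')[170:310,300:440],(500,500),interpolation=cv2.INTER_CUBIC))
```

```text
s6 529 mean [0.57119552 0.04280516] circ ((0.5706532597541809, 0.042904242873191833), 0.03605324402451515) fit [0.57064238 0.04227504] 0.03501274668998862
t6 234348 mean [0.52753363 0.06294896] circ ((0.61688631772995, 0.07211945205926895), 0.9234390258789062) fit [0.60496147 0.07531861] 0.8882518208406067
ramekin z [0.12180885 0.1226545  0.15925532 0.16057761] 342
```

View pics/c7.png

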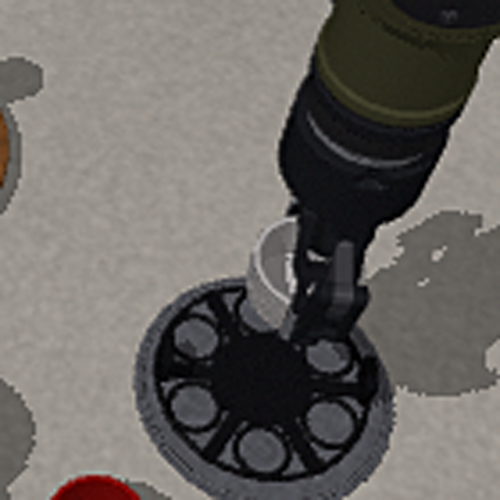

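Run:
```python
from h import *
for n,(u,v) in(('t0',0),('t6',0)) if 0 else (('top0',(288,188)),('t2',(288,188)),('scene0',(266,229))):
    s=np.load(n+'.npz');K,T=s['mtx'],s['pose']
    for th in(50,65,80):
        m=(s['img'].max(2)<th).astype(np.uint8);_,l=cv2.connectedComponents(m,connectivity=4)
        if not m[v,u]: continue
        pts=np.argwhere(l==l[v,u])[:,::-1]
        d=np.c_[(pts-[K[0,2],K[1,2]])/[K[0,0],K[1,1]],np.ones(len(pts))]@T[:3,:3].T
        w=(T[:3,3]+d*((.018-T[2,3])/d[:,2])[:,None])[:,:2]
        print(n,th,len(w),w.mean(0),cv2.minEnclosingCircle(w.astype(np.float32)))
```

```text
top0 65 543 [0.57252326 0.04049364] ((0.5724107623100281, 0.040637556463479996), 0.03520892187952995)
top0 80 572 [0.57248145 0.04066805] ((0.5728936195373535, 0.04064071923494339), 0.035820987075567245)
t2 80 989 [ 0.3469029  -0.03555952] ((0.3104909062385559, -0.038495659828186035), 0.3184891939163208)
scene0 50 535 [0.57134411 0.04281045] ((0.5708393454551697, 0.04279285669326782), 0.03612067922949791)
scene0 65 553 [0.57124951 0.0427325 ] ((0.570646345615387, 0.04233593866229057), 0.03660884127020836)
scene0 80 565 [0.57148216 0.04287552] ((0.5711784958839417, 0.04231390729546547), 0.03688511997461319)
```

Ramekin held upright (265,280). Pad measured at (0.572, 0.0417) from both views.

jog_arm:
  increments:
    - {"grip":-1,"dx":-0.07,"dy":-0.02,"dz":0,"ax":0,"ay":0,"az":0}
    - {"grip":-1,"dx":-0.2,"dy":-0.07,"dz":0,"ax":0,"ay":0,"az":0}
    - {"grip":-1,"dx":-0.35,"dy":-0.12,"dz":0,"ax":0,"ay":0,"az":0}
    - {"grip":-1,"dx":-0.51,"dy":-0.17,"dz":0,"ax":0,"ay":0,"az":0}
    - {"grip":-1,"dx":-0.67,"dy":-0.226,"dz":0,"ax":0,"ay":0,"az":0}

```text
time_s: 26.22
eef_pos: [0.5301, 0.1742, 0.1238]
ee_rot: [[-0.583, 0.812, -0.002], [0.812, 0.583, -0.001], [0.0, -0.002, -1.0]]
force: [0.8, 0.9, -1.9]
opening: 0.0619
grasp_force: 43.9
```

jog_arm:
  increments:
    - {"grip":-1,"dx":-0.16,"dy":-0.05,"dz":0,"ax":0,"ay":0,"az":0}
    - {"grip":-1,"dx":-0.32,"dy":-0.11,"dz":0,"ax":0,"ay":0,"az":0}
    - {"grip":-1,"dx":-0.46,"dy":-0.16,"dz":0,"ax":0,"ay":0,"az":0}
    - {"grip":-1,"dx":-0.58,"dy":-0.2,"dz":0,"ax":0,"ay":0,"az":0}
    - {"grip":-1,"dx":-0.668,"dy":-0.227,"dz":0,"ax":0,"ay":0,"az":0}

```text
time_s: 26.63
eef_pos: [0.5709, 0.0379, 0.1238]
ee_rot: [[-0.581, 0.814, -0.002], [0.814, 0.581, -0.001], [0.0, -0.003, -1.0]]
force: [-0.3, -0.2, -0.4]
opening: 0.0617
grasp_force: 43.9
```

jog_arm:
  increments:
    - {"grip":-1,"dx":0,"dy":0,"dz":0.05,"ax":0,"ay":0,"az":0}
    - {"grip":-1,"dx":0,"dy":0,"dz":0.13,"ax":0,"ay":0,"az":0}
    - {"grip":-1,"dx":0,"dy":0,"dz":0.22,"ax":0,"ay":0,"az":0}
    - {"grip":-1,"dx":0,"dy":0,"dz":0.3,"ax":0,"ay":0,"az":0}
    - {"grip":-1,"dx":0,"dy":0,"dz":0.35,"ax":0,"ay":0,"az":0}

```text
time_s: 27.05
eef_pos: [0.569, 0.041, 0.0521]
ee_rot: [[-0.583, 0.813, -0.005], [0.813, 0.583, -0.0], [0.003, -0.004, -1.0]]
force: [-0.3, -0.0, -2.3]
opening: 0.0621
grasp_force: 43.9
```

jog_arm:
  increments:
    - {"grip":-1,"dx":0,"dy":0,"dz":0.03,"ax":0,"ay":0,"az":0}
    - {"grip":-1,"dx":0,"dy":0,"dz":0.06,"ax":0,"ay":0,"az":0}
    - {"grip":-1,"dx":0,"dy":0,"dz":0.09,"ax":0,"ay":0,"az":0}
    - {"grip":-1,"dx":0,"dy":0,"dz":0.1,"ax":0,"ay":0,"az":0}
    - {"grip":-1,"dx":0,"dy":0,"dz":0.1,"ax":0,"ay":0,"az":0}

```text
time_s: 27.47
eef_pos: [0.5715, 0.0414, 0.0349]
ee_rot: [[-0.583, 0.813, -0.0], [0.813, 0.583, -0.0], [0.0, -0.0, -1.0]]
force: [0.3, 0.2, -1.5]
opening: 0.0619
grasp_force: 43.9
```

jog_arm:
  increments:
    - {"grip":-1,"dx":0,"dy":0,"dz":0.01,"ax":0,"ay":0,"az":0}
    - {"grip":-1,"dx":0,"dy":0,"dz":0.02,"ax":0,"ay":0,"az":0}
    - {"grip":-1,"dx":0,"dy":0,"dz":0.03,"ax":0,"ay":0,"az":0}
    - {"grip":-1,"dx":0,"dy":0,"dz":0.04,"ax":0,"ay":0,"az":0}
    - {"grip":-1,"dx":0,"dy":0,"dz":0.045,"ax":0,"ay":0,"az":0}

```text
time_s: 27.88
eef_pos: [0.5715, 0.0413, 0.026]
ee_rot: [[-0.583, 0.813, -0.0], [0.813, 0.583, 0.0], [0.0, 0.0, -1.0]]
force: [-0.5, -0.5, -2.1]
opening: 0.062
grasp_force: 43.9
```

jog_arm:
  increments:
    - {"grip":-1,"dx":0,"dy":0,"dz":0,"ax":0,"ay":0,"az":0}
    - {"grip":-1,"dx":0,"dy":0,"dz":0.002,"ax":0,"ay":0,"az":0}
    - {"grip":-1,"dx":0,"dy":0,"dz":0.004,"ax":0,"ay":0,"az":0}
    - {"grip":-1,"dx":0,"dy":0,"dz":0.005,"ax":0,"ay":0,"az":0}
    - {"grip":-1,"dx":0,"dy":0,"dz":0.005,"ax":0,"ay":0,"az":0}

```text
time_s: 28.3
eef_pos: [0.5716, 0.0413, 0.0251]
ee_rot: [[-0.583, 0.813, 0.0], [0.813, 0.583, 0.0], [-0.0, 0.0, -1.0]]
force: [0.7, 0.3, -1.0]
opening: 0.0621
grasp_force: 43.9
```

jog_arm:
  increments:
    - {"grip":-1,"dx":0,"dy":0,"dz":0.002,"ax":0,"ay":0,"az":0}
    - {"grip":-1,"dx":0,"dy":0,"dz":0.004,"ax":0,"ay":0,"az":0}
    - {"grip":-1,"dx":0,"dy":0,"dz":0.004,"ax":0,"ay":0,"az":0}
    - {"grip":-1,"dx":0,"dy":0,"dz":0.004,"ax":0,"ay":0,"az":0}
    - {"grip":-1,"dx":0,"dy":0,"dz":0.004,"ax":0,"ay":0,"az":0}

```text
time_s: 28.72
eef_pos: [0.5716, 0.0414, 0.0244]
ee_rot: [[-0.583, 0.813, 0.0], [0.813, 0.583, 0.0], [-0.0, 0.0, -1.0]]
force: [0.6, -0.3, -1.8]
opening: 0.0617
grasp_force: 43.9
```

jog_arm:
  increments:
    - {"grip":-1,"dx":0,"dy":0,"dz":0.002,"ax":0,"ay":0,"az":0}
    - {"grip":-1,"dx":0,"dy":0,"dz":0.003,"ax":0,"ay":0,"az":0}
    - {"grip":-1,"dx":0,"dy":0,"dz":0.003,"ax":0,"ay":0,"az":0}
    - {"grip":-1,"dx":0,"dy":0,"dz":0.003,"ax":0,"ay":0,"az":0}
    - {"grip":-1,"dx":0,"dy":0,"dz":0.003,"ax":0,"ay":0,"az":0}

```text
time_s: 29.13
eef_pos: [0.5716, 0.0413, 0.0242]
ee_rot: [[-0.583, 0.813, 0.0], [0.813, 0.583, 0.0], [-0.0, 0.0, -1.0]]
force: [-1.6, -0.1, 6.4]
opening: 0.0617
grasp_force: 44.3
```

jog_arm:
  increments:
    - {"grip":0.5,"dx":0,"dy":0,"dz":0,"ax":0,"ay":0,"az":0}
    - {"grip":0.6,"dx":0,"dy":0,"dz":0,"ax":0,"ay":0,"az":0}
    - {"grip":0.75,"dx":0,"dy":0,"dz":0,"ax":0,"ay":0,"az":0}
    - {"grip":0.9,"dx":0,"dy":0,"dz":0,"ax":0,"ay":0,"az":0}
    - {"grip":0.9,"dx":0,"dy":0,"dz":0,"ax":0,"ay":0,"az":0}

```text
time_s: 29.55
eef_pos: [0.5715, 0.0414, 0.0235]
ee_rot: [[-0.583, 0.813, -0.0], [0.813, 0.583, 0.0], [0.0, -0.0, -1.0]]
force: [0.2, -0.7, -0.5]
opening: 0.0816
grasp_force: 0.0
```

jog_arm:
  increments:
    - {"grip":0.9,"dx":0,"dy":0,"dz":-0.04,"ax":0,"ay":0,"az":0}
    - {"grip":0.9,"dx":0,"dy":0,"dz":-0.12,"ax":0,"ay":0,"az":0}
    - {"grip":0.9,"dx":0,"dy":0,"dz":-0.24,"ax":0,"ay":0,"az":0}
    - {"grip":0.9,"dx":0,"dy":0,"dz":-0.4,"ax":0,"ay":0,"az":0}
    - {"grip":0.9,"dx":0,"dy":0,"dz":-0.6,"ax":0,"ay":0,"az":0}

```text
time_s: 29.97
eef_pos: [0.5696, 0.0412, 0.1435]
ee_rot: [[-0.583, 0.813, -0.004], [0.813, 0.583, -0.0], [0.002, -0.004, -1.0]]
force: [1.0, -0.6, 0.3]
opening: 0.081
grasp_force: 0.0
```

jog_arm:
  increments:
    - {"grip":0.5,"dx":0.1,"dy":0.05,"dz":-0.05,"ax":0,"ay":0,"az":0}
    - {"grip":0,"dx":0.24,"dy":0.11,"dz":-0.05,"ax":0,"ay":0,"az":0}
    - {"grip":-0.3,"dx":0.4,"dy":0.18,"dz":-0.05,"ax":0,"ay":0,"az":0}
    - {"grip":-0.3,"dx":0.56,"dy":0.25,"dz":-0.05,"ax":0,"ay":0,"az":0}
    - {"grip":-0.3,"dx":0.7,"dy":0.31,"dz":-0.05,"ax":0,"ay":0,"az":0}

```text
time_s: 30.38
eef_pos: [0.54, 0.193, 0.1547]
ee_rot: [[-0.583, 0.813, 0.001], [0.813, 0.583, 0.001], [0.0, 0.001, -1.0]]
force: [0.2, -0.7, -0.3]
opening: 0.0298
grasp_force: 0.0
```

Run:
```python
from h import *
np.set_printoptions(precision=4,suppress=True)
for c in('scene','top'):
    s=snap(c,c[0]+'8');P=world(s);im=s['img'].astype(int)
    d=np.hypot(P[...,0]-.49,P[...,1]-.312)
    for nm,cx,cy in(('A',.527,.26),('B',.4515,.3655)):
        q=P[(np.hypot(P[...,0]-cx,P[...,1]-cy)<.025)&(P[...,2]>.028)&(P[...,2]<.042)]
        if len(q)>5: print(c,nm,len(q),q.mean(0),cv2.minAreaRect((q[:,:2]*1000).astype(np.float32)),np.median(q[:,2]))
    q=P[(np.hypot(P[...,0]-.572,P[...,1]-.0417)<.05)&(P[...,2]>.05)&(P[...,2]<.066)&(im.min(2)>80)]
    if len(q): print(c,'ramekin',len(q),cv2.minEnclosingCircle(q[:,:2].astype(np.float32)))
cv2.imwrite('pics/c8.png',np.hstack([cv2.resize(cv2.imread('pics/s8.png')[150:270,205:325],(400,400),interpolation=cv2.INTER_CUBIC),cv2.resize(cv2.imread('pics/t8.png')[140:280,140:350],(400,267),interpolation=cv2.INTER_CUBIC)[:, :].copy() if 0 else cv2.resize(cv2.imread('pics/t8.png')[120:270,200:350],(400,400),interpolation=cv2.INTER_CUBIC)]))
print(robot.state()['eef_pos'])
```

```text
scene A 41 [0.5281 0.262  0.0332] ((527.6419677734375, 261.5156555175781), (24.877948760986328, 7.495518684387207), 36.62548828125) 0.033486662801411105
scene B 42 [0.4516 0.3666 0.0329] ((451.5235290527344, 366.6465759277344), (22.396141052246094, 8.569734573364258), 36.29314422607422) 0.03284979999308901
scene ramekin 175 ((0.5718702673912048, 0.0423930324614048), 0.03287479653954506)
top ramekin 122 ((0.5721725225448608, 0.04074133560061455), 0.03175671398639679)
[0.5395 0.1953 0.1544]
```

View pics/c8.png

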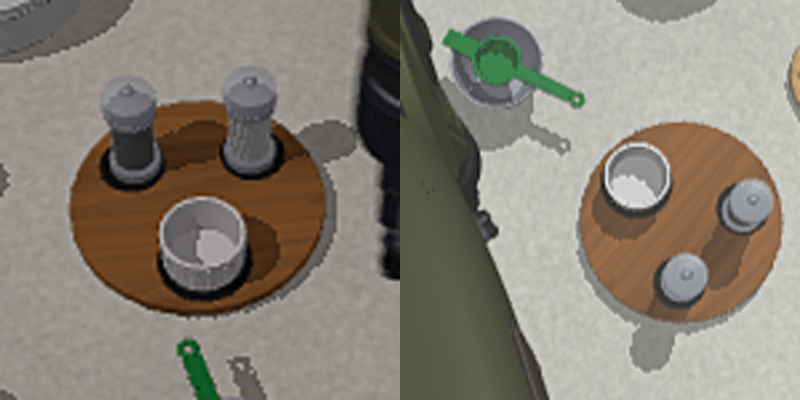

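Ramekin stands in the middle of the pad (203,243), and both grinders are standing. Now the wrist turns for the rack tab.

jog_arm:
  increments:
    - {"grip":-0.3,"dx":0,"dy":0,"dz":0,"ax":0,"ay":0,"az":-0.07}
    - {"grip":-0.3,"dx":0,"dy":0,"dz":0,"ax":0,"ay":0,"az":-0.14}
    - {"grip":-0.3,"dx":0,"dy":0,"dz":0,"ax":0,"ay":0,"az":-0.21}
    - {"grip":-0.3,"dx":0,"dy":0,"dz":0,"ax":0,"ay":0,"az":-0.28}
    - {"grip":-0.3,"dx":0,"dy":0,"dz":0,"ax":0,"ay":0,"az":-0.335}

```text
time_s: 30.9
eef_pos: [0.5405, 0.1905, 0.1542]
ee_rot: [[-0.914, 0.406, 0.0], [0.406, 0.914, -0.0], [-0.0, -0.0, -1.0]]
force: [-0.1, 1.0, 0.7]
opening: 0.0299
grasp_force: 0.0
```

jog_arm:
  increments:
    - {"grip":-0.3,"dx":0,"dy":0,"dz":0,"ax":0,"ay":0,"az":-0.07}
    - {"grip":-0.3,"dx":0,"dy":0,"dz":0,"ax":0,"ay":0,"az":-0.14}
    - {"grip":-0.3,"dx":0,"dy":0,"dz":0,"ax":0,"ay":0,"az":-0.21}
    - {"grip":-0.3,"dx":0,"dy":0,"dz":0,"ax":0,"ay":0,"az":-0.28}
    - {"grip":-0.3,"dx":0,"dy":0,"dz":0,"ax":0,"ay":0,"az":-0.335}

```text
time_s: 31.32
eef_pos: [0.5405, 0.1904, 0.1541]
ee_rot: [[-0.994, -0.108, 0.0], [-0.108, 0.994, -0.0], [-0.0, -0.0, -1.0]]
force: [0.2, -0.3, 0.3]
opening: 0.0301
grasp_force: 0.0
```

jog_arm:
  increments:
    - {"grip":-0.3,"dx":0,"dy":0,"dz":0,"ax":0,"ay":0,"az":-0.07}
    - {"grip":-0.3,"dx":0,"dy":0,"dz":0,"ax":0,"ay":0,"az":-0.14}
    - {"grip":-0.3,"dx":0,"dy":0,"dz":0,"ax":0,"ay":0,"az":-0.21}
    - {"grip":-0.3,"dx":0,"dy":0,"dz":0,"ax":0,"ay":0,"az":-0.28}
    - {"grip":-0.3,"dx":0,"dy":0,"dz":0,"ax":0,"ay":0,"az":-0.335}

```text
time_s: 31.73
eef_pos: [0.5405, 0.1903, 0.1541]
ee_rot: [[-0.806, -0.593, 0.0], [-0.593, 0.806, -0.0], [0.0, -0.0, -1.0]]
force: [-0.4, 0.8, -0.2]
opening: 0.0299
grasp_force: 0.0
```

jog_arm:
  increments:
    - {"grip":-0.3,"dx":0,"dy":0,"dz":0.04,"ax":0,"ay":0,"az":0}
    - {"grip":-0.3,"dx":0,"dy":0,"dz":0.1,"ax":0,"ay":0,"az":0}
    - {"grip":-0.3,"dx":0,"dy":0,"dz":0.16,"ax":0,"ay":0,"az":0}
    - {"grip":-0.3,"dx":0,"dy":0,"dz":0.2,"ax":0,"ay":0,"az":0}
    - {"grip":-0.3,"dx":0,"dy":0,"dz":0.2,"ax":0,"ay":0,"az":0}

```text
time_s: 32.15
eef_pos: [0.5388, 0.1902, 0.1116]
ee_rot: [[-0.809, -0.588, -0.004], [-0.588, 0.809, -0.001], [0.004, 0.001, -1.0]]
force: [0.0, 0.8, 0.4]
opening: 0.0302
grasp_force: 0.0
```

jog_arm:
  increments:
    - {"grip":-0.3,"dx":-0.05,"dy":0.1,"dz":0,"ax":0,"ay":0,"az":0}
    - {"grip":-0.3,"dx":-0.1,"dy":0.2,"dz":0,"ax":0,"ay":0,"az":0}
    - {"grip":-0.3,"dx":-0.155,"dy":0.32,"dz":0,"ax":0,"ay":0,"az":0}
    - {"grip":-0.3,"dx":-0.155,"dy":0.32,"dz":0.1,"ax":0,"ay":0,"az":0}
    - {"grip":-0.3,"dx":-0.155,"dy":0.32,"dz":0.2,"ax":0,"ay":0,"az":0}

```text
time_s: 32.57
eef_pos: [0.5294, 0.2635, 0.0752]
ee_rot: [[-0.807, -0.59, 0.005], [-0.59, 0.807, 0.002], [-0.005, -0.001, -1.0]]
force: [0.1, 0.0, -0.1]
opening: 0.0299
grasp_force: 0.0
```

jog_arm:
  increments:
    - {"grip":-0.3,"dx":0,"dy":0,"dz":0.05,"ax":0,"ay":0,"az":0}
    - {"grip":-0.3,"dx":0,"dy":0,"dz":0.1,"ax":0,"ay":0,"az":0}
    - {"grip":-0.3,"dx":0,"dy":0,"dz":0.1,"ax":0,"ay":0,"az":0}
    - {"grip":-0.3,"dx":0,"dy":0,"dz":0.1,"ax":0,"ay":0,"az":0}
    - {"grip":-0.3,"dx":0,"dy":0,"dz":0.1,"ax":0,"ay":0,"az":0}

```text
time_s: 32.98
eef_pos: [0.5285, 0.2612, 0.0546]
ee_rot: [[-0.808, -0.588, 0.001], [-0.588, 0.808, 0.001], [-0.001, -0.0, -1.0]]
force: [-0.9, 0.3, 0.5]
opening: 0.03
grasp_force: 0.0
```

jog_arm:
  increments:
    - {"grip":-0.3,"dx":0,"dy":0,"dz":0,"ax":0,"ay":0,"az":0}
    - {"grip":-0.3,"dx":0,"dy":0,"dz":0,"ax":0,"ay":0,"az":0}
    - {"grip":-0.3,"dx":0,"dy":0,"dz":0,"ax":0,"ay":0,"az":0}
    - {"grip":-0.3,"dx":0,"dy":0,"dz":0,"ax":0,"ay":0,"az":0}
    - {"grip":-0.3,"dx":0,"dy":0,"dz":0,"ax":0,"ay":0,"az":0}

```text
time_s: 33.4
eef_pos: [0.5278, 0.2613, 0.054]
ee_rot: [[-0.808, -0.589, 0.0], [-0.589, 0.808, 0.0], [-0.0, -0.0, -1.0]]
force: [0.3, -0.5, 0.1]
opening: 0.0298
grasp_force: 0.0
```

jog_arm:
  increments:
    - {"grip":-0.3,"dx":0.004,"dy":-0.003,"dz":0.05,"ax":0,"ay":0,"az":0}
    - {"grip":-0.3,"dx":0.004,"dy":-0.003,"dz":0.1,"ax":0,"ay":0,"az":0}
    - {"grip":-0.3,"dx":0.004,"dy":-0.003,"dz":0.15,"ax":0,"ay":0,"az":0}
    - {"grip":-0.3,"dx":0.004,"dy":-0.003,"dz":0.18,"ax":0,"ay":0,"az":0}
    - {"grip":-0.3,"dx":0.004,"dy":-0.003,"dz":0.2,"ax":0,"ay":0,"az":0}

```text
time_s: 33.82
eef_pos: [0.5262, 0.2597, 0.0117]
ee_rot: [[-0.808, -0.589, -0.003], [-0.589, 0.808, -0.001], [0.003, 0.001, -1.0]]
force: [-0.0, -0.2, 0.2]
opening: 0.0295
grasp_force: 0.0
```

jog_arm:
  increments:
    - {"grip":-0.3,"dx":0,"dy":0,"dz":0,"ax":0,"ay":0,"az":0}
    - {"grip":-0.5,"dx":0,"dy":0,"dz":0,"ax":0,"ay":0,"az":0}
    - {"grip":-0.65,"dx":0,"dy":0,"dz":0,"ax":0,"ay":0,"az":0}
    - {"grip":-0.75,"dx":0,"dy":0,"dz":0,"ax":0,"ay":0,"az":0}
    - {"grip":-0.8,"dx":0,"dy":0,"dz":0,"ax":0,"ay":0,"az":0}
  newtons: 30

```text
time_s: 34.23
eef_pos: [0.5278, 0.2606, 0.0142]
ee_rot: [[-0.808, -0.589, 0.001], [-0.589, 0.808, 0.001], [-0.001, 0.0, -1.0]]
force: [-0.2, 1.5, -0.7]
opening: 0.0084
grasp_force: 0.2
```

jog_arm:
  increments:
    - {"grip":-1,"dx":0,"dy":0,"dz":0,"ax":0,"ay":0,"az":0}
    - {"grip":-1,"dx":0,"dy":0,"dz":0,"ax":0,"ay":0,"az":0}
    - {"grip":-1,"dx":0,"dy":0,"dz":0,"ax":0,"ay":0,"az":0}
    - {"grip":-1,"dx":0,"dy":0,"dz":0,"ax":0,"ay":0,"az":0}
    - {"grip":-1,"dx":0,"dy":0,"dz":0,"ax":0,"ay":0,"az":0}
  newtons: 90

```text
time_s: 34.65
eef_pos: [0.5278, 0.2606, 0.0145]
ee_rot: [[-0.808, -0.589, 0.001], [-0.589, 0.808, 0.001], [-0.001, 0.0, -1.0]]
force: [-0.7, 0.3, 6.0]
opening: 0.0054
grasp_force: 89.4
```

jog_arm:
  increments:
    - {"grip":-1,"dx":0,"dy":0,"dz":-0.03,"ax":0,"ay":0,"az":0}
    - {"grip":-1,"dx":0,"dy":0,"dz":-0.07,"ax":0,"ay":0,"az":0}
    - {"grip":-1,"dx":0,"dy":0,"dz":-0.12,"ax":0,"ay":0,"az":0}
    - {"grip":-1,"dx":0,"dy":0,"dz":-0.18,"ax":0,"ay":0,"az":0}
    - {"grip":-1,"dx":0,"dy":0,"dz":-0.2,"ax":0,"ay":0,"az":0}

```text
time_s: 35.07
eef_pos: [0.5286, 0.2608, 0.0559]
ee_rot: [[-0.808, -0.589, 0.003], [-0.589, 0.808, 0.001], [-0.003, -0.001, -1.0]]
force: [0.2, -0.5, -0.5]
opening: 0.006
grasp_force: 88.5
```

jog_arm:
  increments:
    - {"grip":-1,"dx":0,"dy":0,"dz":-0.08,"ax":0,"ay":0,"az":0}
    - {"grip":-1,"dx":0,"dy":0,"dz":-0.2,"ax":0,"ay":0,"az":0}
    - {"grip":-1,"dx":0,"dy":0,"dz":-0.34,"ax":0,"ay":0,"az":0}
    - {"grip":-1,"dx":0,"dy":0,"dz":-0.48,"ax":0,"ay":0,"az":0}
    - {"grip":-1,"dx":0,"dy":0,"dz":-0.55,"ax":0,"ay":0,"az":0}

```text
time_s: 35.48
eef_pos: [0.5289, 0.2609, 0.1676]
ee_rot: [[-0.808, -0.589, 0.005], [-0.589, 0.808, 0.002], [-0.005, -0.001, -1.0]]
force: [0.5, 0.7, 0.2]
opening: 0.0059
grasp_force: 88.6
```

```bash
cat > rack.py <<'E'
from h import *
import sys
np.set_printoptions(precision=4,suppress=True)
lo,hi,cx,cy=map(float,sys.argv[1:5]);tag=sys.argv[5]
for c in('scene','top'):
    s=snap(c,c[0]+tag);P=world(s);im=s['img'].astype(int)
    m=(P[...,2]>lo)&(P[...,2]<hi)&(np.hypot(P[...,0]-cx,P[...,1]-cy)<.1)&(im.max(2)<75)
    q=P[m]
    if len(q)<30: print(c,len(q)); continue
    A=np.c_[q[:,:2]-[cx,cy],np.ones(len(q))]; w=np.ones(len(q),bool)
    for _ in range(5):
        f=np.linalg.lstsq(A[w],q[w,2],rcond=None)[0]; w=abs(q[:,2]-A@f)<.004
    k=q[w];h=cv2.convexHull(k[:,:2].astype(np.float32))[:,0]
    print(c,w.sum(),'plane slopes,z@c',f,'circ',cv2.minEnclosingCircle(k[:,:2].astype(np.float32)))
    v,u=np.argwhere(m).mean(0).astype(int);v=min(max(v,75),340);u=min(max(u,75),480)
    cv2.imwrite('pics/_'+c+'.png',cv2.resize(cv2.imread('pics/'+c[0]+tag+'.png')[v-75:v+75,u-75:u+75],(400,400),interpolation=cv2.INTER_CUBIC))
cv2.imwrite('pics/r'+tag+'.png',np.hstack([cv2.imread('pics/_scene.png'),cv2.imread('pics/_top.png')]))
print(robot.state()['eef_pos'])
E
python3 rack.py .1 .175 .489 .313 9
```

```text
scene 1704 plane slopes,z@c [ 0.0052 -0.0013  0.1606] circ ((0.4908027648925781, 0.31283485889434814), 0.0721498504281044)
top 211 plane slopes,z@c [0.0045 0.011  0.1627] circ ((0.48658838868141174, 0.26067915558815), 0.03843897581100464)
[0.5297 0.2613 0.1673]
```

View pics/r9.png

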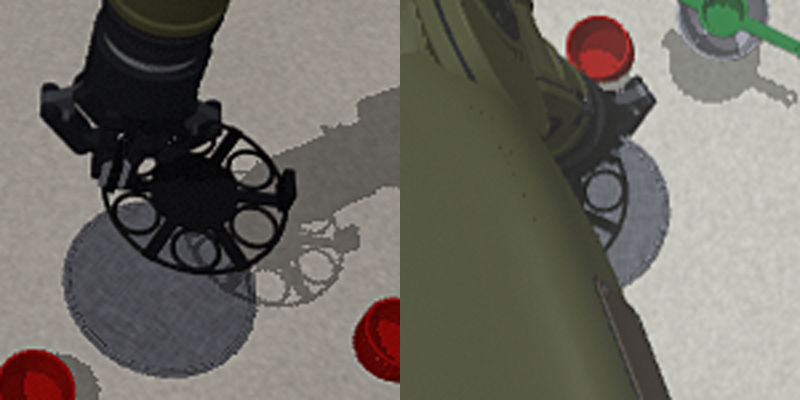

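Rack held level by its tab (slopes under 1%), underside 10.5 mm below the TCP. Carry it over to the cooker.

jog_arm:
  increments:
    - {"grip":-1,"dx":0.03,"dy":-0.04,"dz":0,"ax":0,"ay":0,"az":0}
    - {"grip":-1,"dx":0.11,"dy":-0.15,"dz":0,"ax":0,"ay":0,"az":0}
    - {"grip":-1,"dx":0.2,"dy":-0.28,"dz":0,"ax":0,"ay":0,"az":0}
    - {"grip":-1,"dx":0.29,"dy":-0.405,"dz":0,"ax":0,"ay":0,"az":0}
    - {"grip":-1,"dx":0.38,"dy":-0.53,"dz":0,"ax":0,"ay":0,"az":0}

```text
time_s: 36.0
eef_pos: [0.5265, 0.1276, 0.1614]
ee_rot: [[-0.808, -0.59, -0.004], [-0.59, 0.808, -0.002], [0.004, 0.001, -1.0]]
force: [0.4, -0.2, -0.4]
opening: 0.0055
grasp_force: 88.5
```

jog_arm:
  increments:
    - {"grip":-1,"dx":0.09,"dy":-0.126,"dz":0,"ax":0,"ay":0,"az":0}
    - {"grip":-1,"dx":0.18,"dy":-0.251,"dz":0,"ax":0,"ay":0,"az":0}
    - {"grip":-1,"dx":0.27,"dy":-0.377,"dz":0,"ax":0,"ay":0,"az":0}
    - {"grip":-1,"dx":0.36,"dy":-0.502,"dz":0,"ax":0,"ay":0,"az":0}
    - {"grip":-1,"dx":0.45,"dy":-0.628,"dz":0,"ax":0,"ay":0,"az":0}

```text
time_s: 36.42
eef_pos: [0.5274, -0.0267, 0.1615]
ee_rot: [[-0.808, -0.589, -0.004], [-0.589, 0.808, -0.0], [0.004, 0.002, -1.0]]
force: [0.8, -0.3, -0.3]
opening: 0.0057
grasp_force: 88.5
```

jog_arm:
  increments:
    - {"grip":-1,"dx":0.09,"dy":-0.126,"dz":0,"ax":0,"ay":0,"az":0}
    - {"grip":-1,"dx":0.18,"dy":-0.251,"dz":0,"ax":0,"ay":0,"az":0}
    - {"grip":-1,"dx":0.27,"dy":-0.377,"dz":0,"ax":0,"ay":0,"az":0}
    - {"grip":-1,"dx":0.36,"dy":-0.502,"dz":0,"ax":0,"ay":0,"az":0}
    - {"grip":-1,"dx":0.45,"dy":-0.628,"dz":0,"ax":0,"ay":0,"az":0}

```text
time_s: 36.83
eef_pos: [0.5286, -0.1807, 0.1614]
ee_rot: [[-0.808, -0.589, -0.004], [-0.589, 0.808, 0.001], [0.003, 0.003, -1.0]]
force: [0.4, 0.4, -0.9]
opening: 0.0056
grasp_force: 88.5
```

jog_arm:
  increments:
    - {"grip":-1,"dx":0.09,"dy":-0.126,"dz":0,"ax":0,"ay":0,"az":0}
    - {"grip":-1,"dx":0.18,"dy":-0.251,"dz":0,"ax":0,"ay":0,"az":0}
    - {"grip":-1,"dx":0.27,"dy":-0.377,"dz":0,"ax":0,"ay":0,"az":0}
    - {"grip":-1,"dx":0.36,"dy":-0.502,"dz":0,"ax":0,"ay":0,"az":0}
    - {"grip":-1,"dx":0.42,"dy":-0.586,"dz":0,"ax":0,"ay":0,"az":0}

```text
time_s: 37.25
eef_pos: [0.53, -0.326, 0.1611]
ee_rot: [[-0.809, -0.587, -0.004], [-0.587, 0.809, 0.001], [0.002, 0.003, -1.0]]
force: [-0.3, -0.1, -1.2]
opening: 0.006
grasp_force: 88.5
```

jog_arm:
  increments:
    - {"grip":-1,"dx":0.04,"dy":-0.06,"dz":0,"ax":0,"ay":0,"az":0}
    - {"grip":-1,"dx":0.065,"dy":-0.09,"dz":0,"ax":0,"ay":0,"az":0}
    - {"grip":-1,"dx":0.078,"dy":-0.109,"dz":0.03,"ax":0,"ay":0,"az":0}
    - {"grip":-1,"dx":0.078,"dy":-0.109,"dz":0.1,"ax":0,"ay":0,"az":0}
    - {"grip":-1,"dx":0.078,"dy":-0.109,"dz":0.16,"ax":0,"ay":0,"az":0}

```text
time_s: 37.67
eef_pos: [0.5322, -0.3493, 0.1306]
ee_rot: [[-0.808, -0.59, -0.0], [-0.59, 0.808, 0.001], [-0.0, 0.001, -1.0]]
force: [0.5, -0.0, -1.1]
opening: 0.0059
grasp_force: 88.6
```

jog_arm:
  increments:
    - {"grip":-1,"dx":0,"dy":0,"dz":0.04,"ax":0,"ay":0,"az":0}
    - {"grip":-1,"dx":0,"dy":0,"dz":0.07,"ax":0,"ay":0,"az":0}
    - {"grip":-1,"dx":0,"dy":0,"dz":0.1,"ax":0,"ay":0,"az":0}
    - {"grip":-1,"dx":0,"dy":0,"dz":0.1,"ax":0,"ay":0,"az":0}
    - {"grip":-1,"dx":0,"dy":0,"dz":0.1,"ax":0,"ay":0,"az":0}

```text
time_s: 38.08
eef_pos: [0.5324, -0.3497, 0.1116]
ee_rot: [[-0.808, -0.59, -0.0], [-0.59, 0.808, 0.0], [0.0, 0.0, -1.0]]
force: [0.3, -0.5, -1.0]
opening: 0.0057
grasp_force: 88.5
```

```bash
python3 rack.py .085 .135 .495 -.297 10
```

```text
scene 908 plane slopes,z@c [ 0.0012 -0.0024  0.1048] circ ((0.4926995038986206, -0.2957105338573456), 0.07250367850065231)
top 1402 plane slopes,z@c [0.0034 0.0011 0.1054] circ ((0.49526089429855347, -0.2991218864917755), 0.07089381664991379)
[ 0.5328 -0.3503  0.1123]
```

View pics/r10.png

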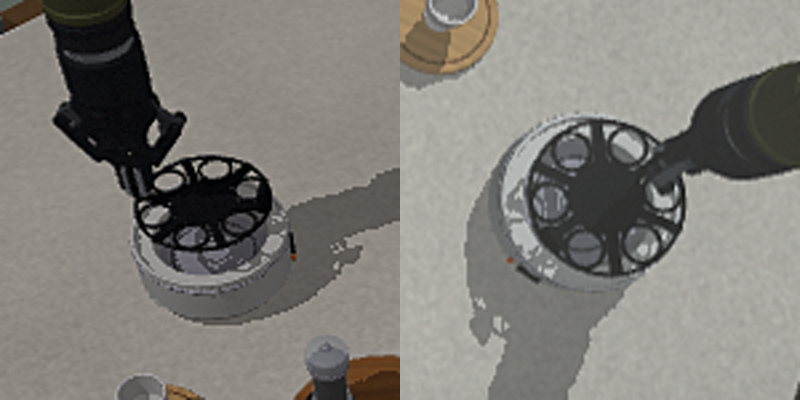

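Rack hovers level over the cooker, centred to within 1–2 mm. Lowering it.

jog_arm:
  increments:
    - {"grip":-1,"dx":-0.005,"dy":0,"dz":0.04,"ax":0,"ay":0,"az":0}
    - {"grip":-1,"dx":-0.005,"dy":0,"dz":0.08,"ax":0,"ay":0,"az":0}
    - {"grip":-1,"dx":-0.005,"dy":0,"dz":0.12,"ax":0,"ay":0,"az":0}
    - {"grip":-1,"dx":-0.005,"dy":0,"dz":0.15,"ax":0,"ay":0,"az":0}
    - {"grip":-1,"dx":-0.005,"dy":0,"dz":0.17,"ax":0,"ay":0,"az":0}

```text
time_s: 38.6
eef_pos: [0.5324, -0.3491, 0.0761]
ee_rot: [[-0.808, -0.589, -0.002], [-0.589, 0.808, 0.001], [0.001, 0.002, -1.0]]
force: [0.2, 0.3, -2.1]
opening: 0.0061
grasp_force: 88.5
```

jog_arm:
  increments:
    - {"grip":-1,"dx":0,"dy":0,"dz":0.005,"ax":0,"ay":0,"az":0}
    - {"grip":-1,"dx":0,"dy":0,"dz":0.01,"ax":0,"ay":0,"az":0}
    - {"grip":-1,"dx":0,"dy":0,"dz":0.015,"ax":0,"ay":0,"az":0}
    - {"grip":-1,"dx":0,"dy":0,"dz":0.015,"ax":0,"ay":0,"az":0}
    - {"grip":-1,"dx":0,"dy":0,"dz":0.015,"ax":0,"ay":0,"az":0}

```text
time_s: 39.02
eef_pos: [0.5334, -0.3498, 0.075]
ee_rot: [[-0.808, -0.589, 0.001], [-0.589, 0.808, -0.0], [-0.0, -0.001, -1.0]]
force: [-0.2, -0.7, -1.2]
opening: 0.0057
grasp_force: 88.5
```

jog_arm:
  increments:
    - {"grip":-1,"dx":0,"dy":0,"dz":0.004,"ax":0,"ay":0,"az":0}
    - {"grip":-1,"dx":0,"dy":0,"dz":0.007,"ax":0,"ay":0,"az":0}
    - {"grip":-1,"dx":0,"dy":0,"dz":0.01,"ax":0,"ay":0,"az":0}
    - {"grip":-1,"dx":0,"dy":0,"dz":0.01,"ax":0,"ay":0,"az":0}
    - {"grip":-1,"dx":0,"dy":0,"dz":0.01,"ax":0,"ay":0,"az":0}

```text
time_s: 39.43
eef_pos: [0.5331, -0.3496, 0.0727]
ee_rot: [[-0.808, -0.589, -0.0], [-0.589, 0.808, -0.0], [0.0, 0.0, -1.0]]
force: [-0.1, -0.1, -1.5]
opening: 0.0061
grasp_force: 88.5
```

jog_arm:
  increments:
    - {"grip":-1,"dx":0,"dy":0,"dz":0.003,"ax":0,"ay":0,"az":0}
    - {"grip":-1,"dx":0,"dy":0,"dz":0.005,"ax":0,"ay":0,"az":0}
    - {"grip":-1,"dx":0,"dy":0,"dz":0.007,"ax":0,"ay":0,"az":0}
    - {"grip":-1,"dx":0,"dy":0,"dz":0.007,"ax":0,"ay":0,"az":0}
    - {"grip":-1,"dx":0,"dy":0,"dz":0.007,"ax":0,"ay":0,"az":0}

```text
time_s: 39.85
eef_pos: [0.5332, -0.3496, 0.0712]
ee_rot: [[-0.808, -0.589, -0.0], [-0.589, 0.808, 0.0], [0.0, 0.0, -1.0]]
force: [0.3, 0.3, -1.4]
opening: 0.0058
grasp_force: 88.5
```

jog_arm:
  increments:
    - {"grip":-1,"dx":0,"dy":0,"dz":0.002,"ax":0,"ay":0,"az":0}
    - {"grip":-1,"dx":0,"dy":0,"dz":0.004,"ax":0,"ay":0,"az":0}
    - {"grip":-1,"dx":0,"dy":0,"dz":0.004,"ax":0,"ay":0,"az":0}
    - {"grip":-1,"dx":0,"dy":0,"dz":0.004,"ax":0,"ay":0,"az":0}
    - {"grip":-1,"dx":0,"dy":0,"dz":0.004,"ax":0,"ay":0,"az":0}

```text
time_s: 40.27
eef_pos: [0.5332, -0.3496, 0.0706]
ee_rot: [[-0.808, -0.589, 0.0], [-0.589, 0.808, -0.0], [-0.0, -0.0, -1.0]]
force: [1.0, -0.5, -1.1]
opening: 0.0061
grasp_force: 88.5
```

jog_arm:
  increments:
    - {"grip":-1,"dx":0,"dy":0,"dz":0.002,"ax":0,"ay":0,"az":0}
    - {"grip":-1,"dx":0,"dy":0,"dz":0.003,"ax":0,"ay":0,"az":0}
    - {"grip":-1,"dx":0,"dy":0,"dz":0.003,"ax":0,"ay":0,"az":0}
    - {"grip":-1,"dx":0,"dy":0,"dz":0.003,"ax":0,"ay":0,"az":0}
    - {"grip":-1,"dx":0,"dy":0,"dz":0.003,"ax":0,"ay":0,"az":0}

```text
time_s: 40.68
eef_pos: [0.5333, -0.3497, 0.0705]
ee_rot: [[-0.808, -0.589, 0.0], [-0.589, 0.808, -0.0], [-0.0, -0.001, -1.0]]
force: [-1.6, 0.3, 5.4]
opening: 0.0058
grasp_force: 89.4
```

jog_arm:
  increments:
    - {"grip":-1,"dx":0,"dy":0,"dz":0.001,"ax":0,"ay":0,"az":0}
    - {"grip":-1,"dx":0,"dy":0,"dz":0.003,"ax":0,"ay":0,"az":0}
    - {"grip":-1,"dx":0,"dy":0,"dz":0.003,"ax":0,"ay":0,"az":0}
    - {"grip":-1,"dx":0,"dy":0,"dz":0.003,"ax":0,"ay":0,"az":0}
    - {"grip":-1,"dx":0,"dy":0,"dz":0.003,"ax":0,"ay":0,"az":0}

```text
time_s: 41.1
eef_pos: [0.5333, -0.3496, 0.0704]
ee_rot: [[-0.808, -0.589, 0.001], [-0.589, 0.808, -0.0], [-0.0, -0.001, -1.0]]
force: [-2.6, 1.0, 9.1]
opening: 0.0058
grasp_force: 90.0
```

jog_arm:
  increments:
    - {"grip":-1,"dx":0,"dy":0,"dz":-0.004,"ax":0,"ay":0,"az":0}
    - {"grip":-0.78,"dx":0,"dy":0,"dz":-0.004,"ax":0,"ay":0,"az":0}
    - {"grip":-0.7,"dx":0,"dy":0,"dz":-0.004,"ax":0,"ay":0,"az":0}
    - {"grip":-0.6,"dx":0,"dy":0,"dz":-0.004,"ax":0,"ay":0,"az":0}
    - {"grip":-0.5,"dx":0,"dy":0,"dz":-0.004,"ax":0,"ay":0,"az":0}
  newtons: 30

```text
time_s: 41.52
eef_pos: [0.5331, -0.3495, 0.0696]
ee_rot: [[-0.808, -0.589, -0.0], [-0.589, 0.808, 0.0], [0.0, 0.001, -1.0]]
force: [1.0, -0.1, -0.6]
opening: 0.0209
grasp_force: 0.0
```

jog_arm:
  increments:
    - {"grip":-0.5,"dx":0,"dy":0,"dz":-0.02,"ax":0,"ay":0,"az":0}
    - {"grip":-0.5,"dx":0,"dy":0,"dz":-0.08,"ax":0,"ay":0,"az":0}
    - {"grip":-0.5,"dx":0,"dy":0,"dz":-0.18,"ax":0,"ay":0,"az":0}
    - {"grip":-0.5,"dx":0,"dy":0,"dz":-0.32,"ax":0,"ay":0,"az":0}
    - {"grip":-0.5,"dx":0,"dy":0,"dz":-0.5,"ax":0,"ay":0,"az":0}

```text
time_s: 41.93
eef_pos: [0.5316, -0.3486, 0.1689]
ee_rot: [[-0.808, -0.589, -0.004], [-0.589, 0.808, 0.003], [0.002, 0.005, -1.0]]
force: [1.0, -0.7, 0.5]
opening: 0.0215
grasp_force: 0.0
```

jog_arm:
  increments:
    - {"grip":-0.5,"dx":0.1,"dy":0,"dz":-0.1,"ax":0,"ay":0,"az":0}
    - {"grip":-0.5,"dx":0.24,"dy":0,"dz":-0.2,"ax":0,"ay":0,"az":0}
    - {"grip":-0.5,"dx":0.4,"dy":0,"dz":-0.25,"ax":0,"ay":0,"az":0}
    - {"grip":-0.5,"dx":0.5,"dy":0,"dz":-0.25,"ax":0,"ay":0,"az":0}
    - {"grip":-0.5,"dx":0.5,"dy":0,"dz":-0.25,"ax":0,"ay":0,"az":0}

```text
time_s: 42.35
eef_pos: [0.4498, -0.4111, 0.2218]
ee_rot: [[-0.811, -0.586, 0.0], [-0.586, 0.811, -0.003], [0.001, -0.002, -1.0]]
force: [0.2, 0.5, 0.1]
opening: 0.0217
grasp_force: 0.0
```

```bash
python3 rack.py .056 .08 .495 -.297 11
```

```text
scene 906 plane slopes,z@c [0.0008 0.002  0.0638] circ ((0.49802279472351074, -0.29207971692085266), 0.07777755707502365)
top 1356 plane slopes,z@c [0.003 0.002 0.064] circ ((0.49981579184532166, -0.2996795177459717), 0.07428505271673203)
[ 0.452  -0.4088  0.2204]
```

View pics/s11.png

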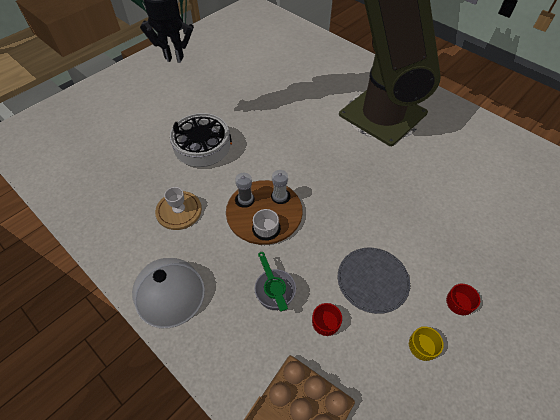

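The picture shows all four pieces placed. The rack lies flat in the cooker (201,135) with its top at 64 mm, and the cup stands on the board (175,200). The ramekin is on the pad (265,223), the separator lies on the bowl (275,288), and the grinders are standing.

```bash
python3 -c "
from plant import robot
print(robot.close_job())"
```

```text
the job is handed in; nothing more can be done
None
```

The job is handed in at about 42 s of the 141 s allowed: all four pieces are placed in the order asked and let go of, and the last picture shows the grinders still standing in place.

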